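# Hang the bins on the grooved carousel

### The arm

A 6-joint arm with a two-finger parallel gripper is mounted at the origin on a cart in front of the work surface, level with it; the furniture and walls round the work are solid. World frame = base frame: x ahead of the robot, y to its left, z up, the work surface at z = 0. Lengths are in m, angles in rad, forces in N, time in s.
With the tool pointing down it reaches from about 0.3 to 0.875 m from the base axis. Payload 6.4 kg.
Tool frame: the origin (TCP) lies midway between the tips of the shut fingers; the grasp point (between the pads) lies 19 mm behind it; z points along the fingers, y is the direction in which the jaws open and shut (so a half turn about z gives the same grasp; the last joint's range is limited). The gripper opens to 85 mm and grips with 20 to 120 N. Pads are 22 mm wide; open, the fingers measure 114 mm over their backs; the gripper's body (76 mm by 85 mm) begins 54 mm behind the grasp point. The pads swing forward as they close: fully open they stand 13 mm farther back than shut.
Start: joints at [1.038, 0.181, 1.607, -0, 1.354, -0.206], TCP at [0.185, 0.545, 0.231] pointing down, gripper open.
Joint ranges: [-2.99, 2.99], [-0.89, 2.07], [0.3, 2.58], [-1.14, 4.28], [0, 2.63], [-3.12, 3.12]. Speed limits (rad/s): [2.57, 2.57, 3.01, 3.14, 3.14, 3.14].

### API

Orientations are given as a unit quaternion [w, x, y, z].
In Python, from bench import ctrl gives the robot as it stands. The module is installed in compiled form; this text tells all that it offers.
- The arm moves only by the tool arm_command, never from a script. Its argument "plan" is one flat list of numbers, 4 for each row, row after row: the shift along the tool's x, y, z in mm, then the turn about the tool's z in rad. A call has 1 to 20 rows; each row shifts and turns the commanded pose from where the row before left it, along the tool's axes as they then stand; what a row does not reach is not made up. A row lasts 1/10 s, in which the tool goes at most 50 mm and 8.59 degrees, less where a joint would pass 70% of its speed; a pose out of reach is approached as far as the arm can. A call is refused whole if a number of a shift passes 50 or a number of a turn 0.15, either way. A call with a gripper value outside its range is refused whole. "grip" is the opening, from 0 (shut) to 1 (fully open), set as the call begins (left out, the last holds). The fingers move at their own pace and stop on an object; the grip force is fixed at half the most. Time passes only in rows, so rows that do not move let the fingers close. It gives the time, the measured TCP pose, the force and the opening at its end, in the units of the state.
- ctrl.get_obs(): the state, without advancing time (a new reading comes with each control period).
- ctrl.camera(name): name is "side" or "top"; returns a dict with "color" (400x640x3 uint8, red, green, blue), "camera_matrix" (3x3 intrinsics, pixels), "k1" (the pictures are not rectified: a ray, as slopes to the right and down, at radius r is drawn at 1 + k1 r^2 times it, then the intrinsics apply), "eye" and "attitude" of the camera in the world. Camera axes: x right, y up, looking along -z (the intrinsics and any distortion apply to the point x, -y, -z); pixel columns grow to the right and rows downward; lengths in m; the calibration is good to about 2 mm. A picture is of the moment at which its call begins. There is no depth.
- ctrl.hand_in(): hands the job in, once; it reports no verdict.
The state is a dict: "time_s": time; "q": joint angles; "dq": joint speeds; "joint_efforts": joint torques, N m; "eef_pos": TCP position; "eef_rot": TCP orientation; "wrist_force": force on the tool from outside, world axes, zero at the start; "torque": the same for the moment, N m; "opening": opening from 0.0 (shut) to 1.0 (fully open).
Only numpy, scipy, OpenCV 4.12 (cv2) and the standard library are available. Lean on these libraries where they do the work, as an engineer would, in place of code of your own. Each camera call takes 0.05 s, during which the arm holds its last target. There are 200 camera calls.

### The job

Hang every loose metal bin on the wooden carousel, one to a grooved side: tip the bin's front up, put the hook at its back into the groove, and swing it down until it hangs upright with its back against the side and its tongue resting in the groove, roughly in the middle. The peg on its top turns the carousel, to bring one side after another to the front. When all bins hang, leave it clicked in at the home stop, with its plain side to the wall; do not disturb the things standing round it.

Things in the scene. Friction and masses are not known exactly. Their poses are not given: they have to be found in the camera images.
- stand_base: fixed round steel foot of the carousel, 170 across, 20 high; origin: centre of its underside, on the tower's upright axis. -x is its front (small tab), toward the robot, +x is toward the wall. On it turns a steel disc 156 across (z = 20 to 30) with a square wooden tower 112 x 112, top at z = 164, grooved on three sides, plain on the fourth
- stand (a joint): angle of the tower, rad, counter-clockwise from above; 0 = home (plain side to the wall); at +1.571 the left groove faces front, at -1.571 the right one. It clicks in at -1.571, 0, +1.571: a catch draws it in from about 0.13 rad either side (0.25 N m to pass). Hard ends at +-1.75. Elsewhere it stays where it is left
- stand_peg (a point): on the axis of the upright round steel peg for turning the tower: 16 in diameter, 45 high, on the tower's top (z = 164), 40 from the tower's axis, next to the plain side; this point is 30 above the tower's top
- groove_front (a point): middle of the lower edge of the front side's groove, 118 above the worktop; axes those of the tower (at joint 0, of stand_base). The side faces the tower's -x, 56 from the axis. All three grooves are alike and level: mouth 24 high, over it a wooden lip 4 thick; the hollow behind is 28 deep from the face, reaches 14 above the lip's lower edge, flat floor level with this edge
- groove_left (a point): middle of the lower edge of the groove in the left side, which faces the tower's +y, 56 from the axis; axes those of the tower. A hook (29 tall) enters only tipped, front up 40 degrees: bring the bin's tongue point to 21 out of the face and 5 above this edge, then 15 out, 9 up at 36 degrees, 12, 11 at 32, 8, 9 at 22, 4, 7 at 12, 3, 4 at 2, then level and down
- groove_right (a point): middle of the lower edge of the groove in the right side, which faces the tower's -y, 56 from the axis; axes those of the tower
- bin_a: small open aluminium bin, 60 wide (y), 46 deep (x), 40 high, about 0.12 kg, upright on the worktop at the start. Origin: centre of its underside, z up, +x out of its back. At the front a dark wooden grip block, 12 wide across y, from 22 to 58 in front of the origin, z = 2 to 40: pinch it across y from above, fingers upright or leaning 10 to 15 degrees toward its back. None if absent
- bin_b: bin like bin_a (all are alike), or None if absent. Hook of every bin: the back plate (56 wide, outer face at x = 23) rises to z = 62; from its top a flat tongue 44 wide, 4 thick, underside at z = 58, runs back to x = 37 and ends in an upturned lip 4 thick (x = 33 to 37) whose top is at z = 87
- bin_c: bin like bin_a, or None if absent
- bin_a_tongue (a point): on bin_a: where the back plate's outer face meets the tongue's underside, (23, 0, 58) in the bin's frame; on a hung bin it lies at the lower edge of a groove. None if absent
- bin_b_tongue (a point): on bin_b: where the back plate's outer face meets the tongue's underside, (23, 0, 58) in the bin's frame; on a hung bin it lies at the lower edge of a groove. None if absent
- bin_c_tongue (a point): on bin_c: where the back plate's outer face meets the tongue's underside, (23, 0, 58) in the bin's frame; on a hung bin it lies at the lower edge of a groove. None if absent
- sugar_bowl: bystander: round white lidded bowl, 95 across, 74 high, origin at the centre of its underside
- espresso_cup: bystander: small white handled cup, 62 x 92, 51 high, origin at the centre of its underside
- salt_shaker: bystander: small clear shaker with a pale domed cap, 44 across, 90 high, origin at the centre of its underside

How it is judged:
By the outcome, as a careful person would: the job done as asked, in the order asked, and still so for the second after the job is handed in, with the robot touching nothing.
Of bin_a, bin_b, bin_c only 2 to 3 are there at a start; the rules pass over those that are not, and their reading is None.
At some moment in a run one of bin_a, bin_b, bin_c may be knocked a few centimetres aside while the robot is not near it.
It also fails if it takes over 210 s, if anything falls off the work surface, if the arm or the gripper's body presses on something with over 40 N, if the wrist force passes 120 N, or if a joint passes its speed limit or range.

## Working session

There is one attempt and no reset: what is moved stays moved. The work goes in short steps, Python scripts to look and compute and a tool call to move; the robot and the scene stay as the last step left them, time stands still between calls to the robot, and variables do not carry over. Pictures are saved under pics/ and viewed, about 12 in all and at most 16, crops included, and the job is handed in when it is done.

Besides the shell and the picture viewer there is one more tool, called after ">>>" by a JSON object that holds its "api" and its "payload", one argument or row to a line. arm_command: Moves the arm, as the interface text tells. Its arguments: {"type":"object","properties":{"plan":{"type":"array","items":{"type":"number"}},"grip":{"type":"number"}},"required":["plan"]}

```bash
mkdir -p pics
cat > h.py <<'E'
import numpy as np, cv2
from scipy.spatial.transform import Rotation as R
from bench import ctrl
def Rq(q): return R.from_quat([q[1],q[2],q[3],q[0]])
def att(a):
    a=np.array(a)
    return a if a.shape==(3,3) else Rq(a).as_matrix()
def snap(name,fn=None):
    c=ctrl.camera(name)
    if fn: cv2.imwrite('pics/'+fn,c['color'][:,:,::-1])
    return c
def ray(c,u,v):
    K=np.array(c['camera_matrix']); k=float(np.ravel(c['k1'])[0])
    d=np.array([(u-K[0,2])/K[0,0],(v-K[1,2])/K[1,1]]); s=d.copy()
    for _ in range(30): s=d/(1+k*(s@s))
    w=att(c['attitude'])@np.array([s[0],-s[1],-1]); return np.array(c['eye']),w/np.linalg.norm(w)
def onz(c,u,v,z):
    e,w=ray(c,u,v); return e+w*(z-e[2])/w[2]
def tri(c1,p1,c2,p2):
    e1,w1=ray(c1,*p1); e2,w2=ray(c2,*p2)
    t=np.linalg.lstsq(np.c_[w1,-w2],e2-e1,rcond=None)[0]
    a,b=e1+w1*t[0],e2+w2*t[1]; return (a+b)/2,np.linalg.norm(a-b)
def proj(c,P):
    K=np.array(c['camera_matrix']); k=float(np.ravel(c['k1'])[0])
    p=att(c['attitude']).T@(np.array(P)-np.array(c['eye'])); s=np.array([p[0],-p[1]])/-p[2]; s=s*(1+k*(s@s))
    return K[0,0]*s[0]+K[0,2],K[1,1]*s[1]+K[1,2]
E
python3 - <<'E'
from h import *
for n in('top','side'):
    c=snap(n,n+'1.png'); print(n,c['camera_matrix'],c['k1'],c['eye'],c['attitude'])
print(ctrl.get_obs())
E
```

```text
top [[475.49175145   0.         313.15644407]
 [  0.         475.49175145 202.3275301 ]
 [  0.           0.           1.        ]] -0.07163590247950663 [0.48666713 0.01891823 1.29925144] [-0.69620568 -0.0329299   0.01941705  0.71682372]
side [[489.71268037   0.         320.4876779 ]
 [  0.         489.71268037 195.08859474]
 [  0.           0.           1.        ]] -0.02194640498394305 [-0.25685818 -0.57884095  0.77649499] [ 0.77785383  0.43112718 -0.22762633 -0.39655897]
{'time_s': 0.1, 'q': array([ 1.03765087e+00,  1.81464149e-01,  1.60789199e+00,  5.87021318e-06,
        1.35380582e+00, -2.06293309e-01]), 'dq': array([ 0.00189748, -0.00207094, -0.00115434,  0.00017359,  0.00169787,
       -0.000742  ]), 'joint_efforts': array([-3.42421754e-04, -4.45883274e+01, -3.52236485e+01, -3.64920261e-04,
        4.13491638e-03,  1.48514579e-05]), 'eef_pos': array([0.18433534, 0.544135  , 0.23048345]), 'eef_rot': array([-2.86209135e-04,  1.62700153e-01,  9.86675248e-01, -7.30596612e-04]), 'wrist_force': array([ 0.38141198,  0.59347736, -0.20783572]), 'torque': array([ 0.00355918, -0.01678745, -0.01039891]), 'opening': 1.0032306121115582}
```

View pics/top1.png

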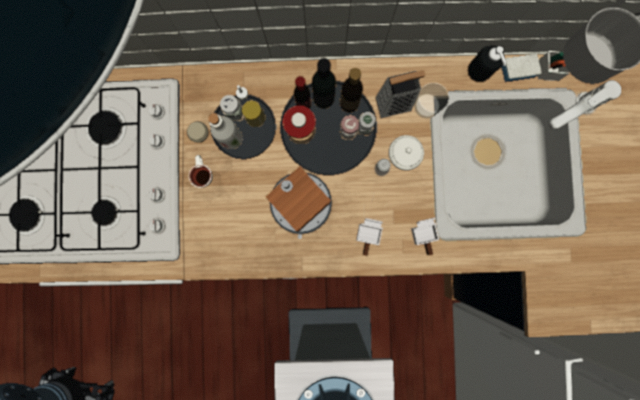

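View pics/side1.png

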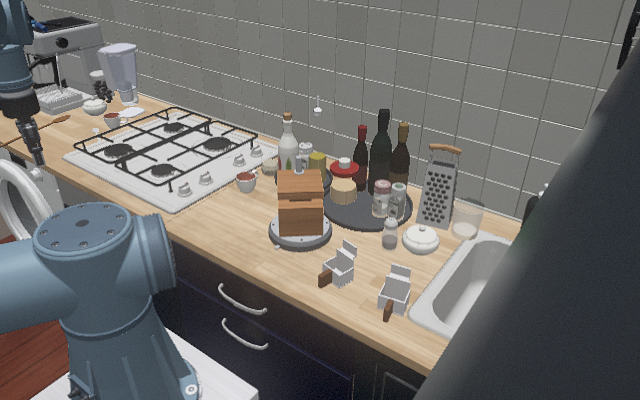

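Run:
```python
import cv2
t=cv2.imread('pics/top1.png')[150:270,255:455]; s=cv2.imread('pics/side1.png')[155:325,225:425]
cv2.imwrite('pics/tc.png',cv2.resize(t,None,fx=4,fy=4,interpolation=cv2.INTER_CUBIC))
cv2.imwrite('pics/sc.png',cv2.resize(s,None,fx=3.5,fy=3.5,interpolation=cv2.INTER_CUBIC))
```

```text
(no output)
```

View pics/tc.png

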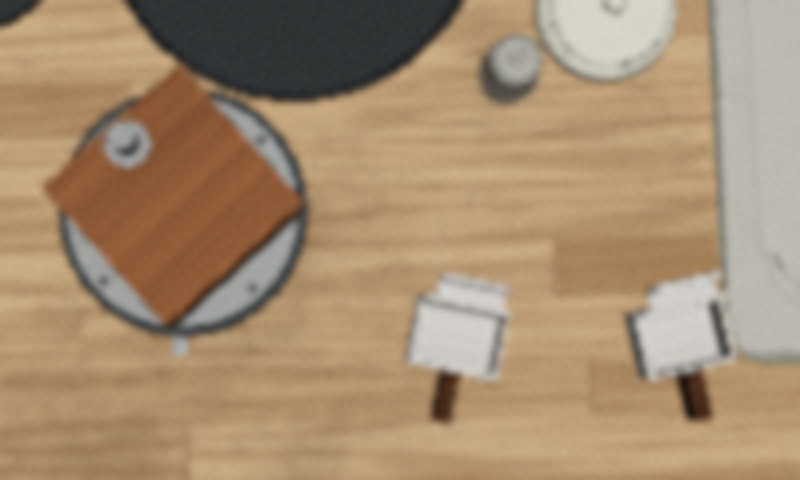

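View pics/sc.png

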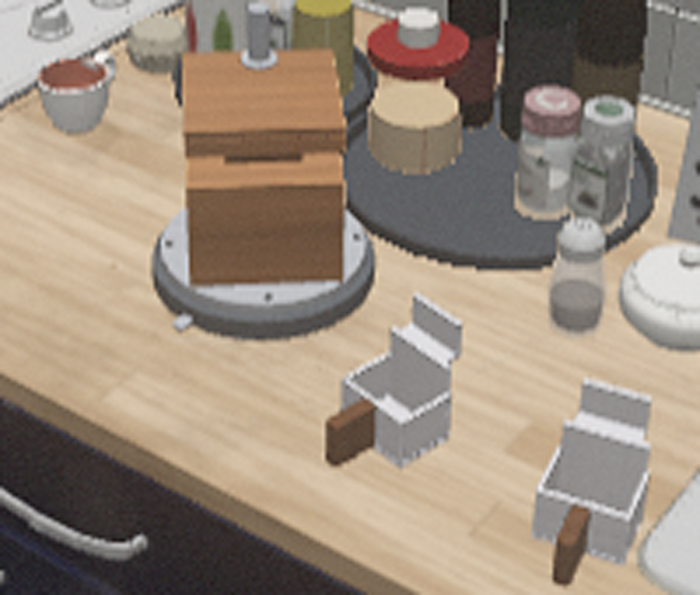

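Run:
```python
from h import *
t=snap('top');s=snap('side')
T=lambda u,v:(255+(u-1.5)/4,150+(v-1.5)/4); S=lambda u,v:(225+(u-1.25)/3.5,155+(v-1.25)/3.5)
# tower corners at z=.164 (top view)
C=np.array([onz(t,*T(*p),.164) for p in [(183,65),(45,187),(168,325),(302,203)]]); print('corners',C.round(4).tolist(),C.mean(0))
e=[np.degrees(np.arctan2(*(C[i]-C[j])[[1,0]])) for i,j in((0,1),(3,2),(0,3),(1,2))];print('edge angles',e,[np.linalg.norm(C[i]-C[(i+1)%4]) for i in range(4)])
print('peg top',tri(t,T(128,140),s,S(259,7)), onz(t,*T(128,140),.209))
print('tab',onz(t,*T(178,348),.015))
# foot outline: fit from image, dark ring
print('foot L,R,B',[onz(t,*T(*p),.02) for p in((60,212),(308,212),(180,335))])
for n,c,P in(('lip1',[(443,275),(510,290)],[(415,295),(460,325)]),('lip2',[(648,290),(718,273)],[(585,380),(650,397)])):
    q=[tri(t,T(*a),s,S(*b)) for a,b in zip(c,P)]; print(n,q)
for n,c in(('top',t),('side',s)):
    im=c['color'];h=cv2.cvtColor(im,cv2.COLOR_RGB2HSV)
    m=((h[...,2]<110)&(h[...,1]>90)&(im[...,0]>im[...,2]+15)).astype(np.uint8)
    nn,l,st,ce=cv2.connectedComponentsWithStats(m)
    for i in range(1,nn):
        x,y,w,hh,a=st[i]
        if 15<a<600 and 300<x<460 and 200<y<330:
            pts=np.argwhere(l==i)[:,::-1].astype(np.float32); r=cv2.minAreaRect(pts)
            print(n,st[i],ce[i],r)
            if n=='top':
                g=np.array([onz(c,*p,.04) for p in pts]); mu=g.mean(0); U=np.linalg.svd(g[:,:2]-mu[:2])[2][0]; pr=(g[:,:2]-mu[:2])@U
                print('  block',mu,np.degrees(np.arctan2(U[1],U[0])),pr.min(),pr.max())
```

```text
corners [[0.6602, 0.0677, 0.164], [0.5889, 0.1526, 0.164], [0.5041, 0.0808, 0.164], [0.5747, -0.0013, 0.164]] [0.58197871 0.07496391 0.164     ]
edge angles [np.float64(-49.99126134220971), np.float64(-49.32646705748636), np.float64(38.910418153264885), np.float64(40.244854293399136)] [np.float64(0.11084101389395082), np.float64(0.11115597509751332), np.float64(0.10828329119339647), np.float64(0.10991885964689538)]
peg top (array([0.60974678, 0.09920812, 0.21198212]), np.float64(0.0018440733034588426)) [0.61066109 0.09870559 0.209     ]
tab [0.49070791 0.08259551 0.015     ]
foot L,R,B [array([0.58464278, 0.15976816, 0.02      ]), array([ 0.57963106, -0.0077308 ,  0.02      ]), array([0.49937019, 0.08077152, 0.02      ])]
lip1 [(array([ 0.53185834, -0.09087122,  0.08588832]), np.float64(0.0005631185887057737)), (array([ 0.5210432 , -0.13312902,  0.08673098]), np.float64(0.0004469937619156901))]
lip2 [(array([ 0.51983452, -0.22359997,  0.0852406 ]), np.float64(0.004751976979409608)), (array([ 0.5281702 , -0.26666991,  0.0874758 ]), np.float64(0.0008264455140618646))]
top [424 243   8  12  67] [428.02985075 248.76119403] ((428.0882873535156, 248.85299682617188), (10.914102554321289, 6.063390254974365), 75.96376037597656)
  block [ 0.44863715 -0.25770042  0.04      ] -172.29386672391792 -0.014492862954818844 0.014414952944317763
top [363 244   6  11  54] [365.51851852 248.90740741] ((365.5, 249.0), (10.0, 5.0), 90.0)
  block [ 0.45327476 -0.09278479  0.04      ] 166.77295245168256 -0.013957892953781038 0.014445030734568065
side [305 208  18   2  21] [313.14285714 208.14285714] ((313.5, 208.5), (1.0, 17.0), 90.0)
side [318 272  14  16 104] [324.44230769 279.99038462] ((324.9379577636719, 279.7043762207031), (11.02121353149414, 16.659975051879883), 70.01689147949219)
side [383 310   7  12  25] [385.08 316.44] ((386.1000671386719, 315.7000427246094), (5.581562519073486, 11.039091110229492), 7.125016689300537)
```

>>> {"api": "arm_command", "payload": {
  "plan": [0,0,-2,0.141,0,0,-2,0.141,0,0,-2,0.141,0,0,-2,0.141,0,0,-2,0.141,0,0,-2,0.141,0,0,-2,0.141,0,0,-2,0.141,0,0,-2,0.141,0,0,-2,0.141,0,0,-2,0.141,0,0,-2,0.141,0,0,-2,0.141,0,0,-2,0.141,0,0,-2,0.141],
  "grip": 0.6
}}

```text
time_s: 1.7
eef_pos: [0.1845, 0.5444, 0.2611]
eef_rot: [0.0, 0.94, 0.34, -0.0]
wrist_force: [0.2, 0.5, 0.7]
opening: 0.603
```

>>> {"api": "arm_command", "payload": {
  "plan": [2,31,0,0,2,31,0,0,2,31,0,0,2,31,0,0,2,31,0,0,2,31,0,0,2,31,0,0,2,31,0,0,2,31,0,0,2,31,0,0,2,31,0,0,2,31,0,0,2,31,0,0,2,31,0,0,2,31,0,0,2,31,0,0,2,31,0,0,2,31,0,0,2,31,0,0,2,31,0,0]
}}

```text
time_s: 3.7
eef_pos: [0.6151, 0.095, 0.261]
eef_rot: [-0.0, 0.939, 0.343, -0.0]
wrist_force: [-0.3, 0.6, -0.7]
opening: 0.599
```

```bash
cat >> h.py <<'E'
def pose():
    o=ctrl.get_obs(); M=Rq(o['eef_rot']).as_matrix(); return np.array(o['eef_pos']),np.degrees(np.arctan2(M[1,1],M[0,1])),M,o
def go(P,psi=None):
    p,a,M,o=pose(); d=M.T@(np.array(P)-p)*1e3
    print('t',round(o['time_s'],2),'pos',p.round(4),'psi',round(a,2),'F',np.round(o['wrist_force'],1),'op',round(o['opening'],3),'tilt',round(np.degrees(np.arccos(-M[2,2])),2),'| delta now',d.round(1),end=' ')
    if psi is not None:
        th=-(psi-a+180)%360; th=th-360 if th>180 else th; th=-((psi-a+180)%360-180)
        b=np.radians(psi); N=np.c_[[-np.sin(b),np.cos(b),0],[np.cos(b),np.sin(b),0],[0,0,-1]]
        print('turn',round(np.radians(th),3),'delta after turn',(N.T@(np.array(P)-p)*1e3).round(1),end='')
    print()
E
python3 -c "
from h import *
go([.612,.1005,.26],-50)
c=snap('side','s2.png');snap('top','t2.png')
a=cv2.imread('pics/s2.png')[130:320,200:450]; b=cv2.imread('pics/t2.png')[150:270,150:450]
cv2.imwrite('pics/v2.png',cv2.resize(np.vstack([cv2.resize(a,(300,228)),b]),None,fx=1.7,fy=1.7))
print(ctrl.get_obs()['q'].round(2))
"
```

```text
t 3.7 pos [0.6151 0.095  0.261 ] psi -49.91 F [-0.3  0.6 -0.7] op 0.599 tilt 0.03 | delta now [ 1.1 -6.2  1. ] turn 0.002 delta after turn [ 1.1 -6.2  1. ]
[-0.04  0.26  1.45 -0.    1.43  0.83]
```

View pics/v2.png

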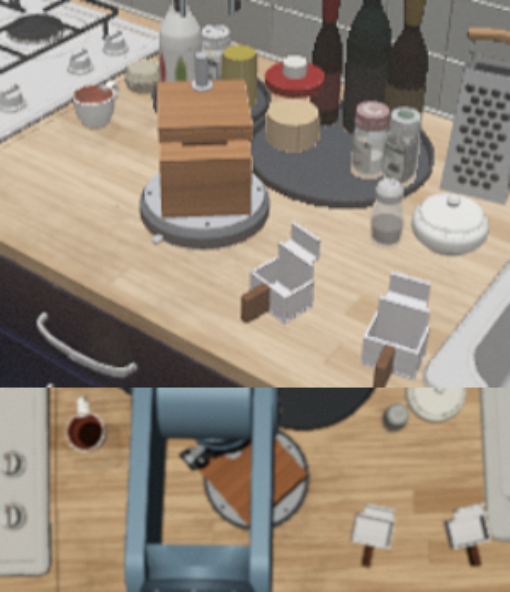

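>>> {"api": "arm_command", "payload": {
  "plan": [1,-6,5,0,0,0,20,0,0,0,20,0,0,0,20,0,0,0,20,0,0,0,0,0]
}}

```text
time_s: 4.4
eef_pos: [0.608, 0.1029, 0.1727]
eef_rot: [-0.001, 0.939, 0.344, -0.003]
wrist_force: [-0.3, -0.9, -0.5]
opening: 0.602
```

>>> {"api": "arm_command", "payload": {
  "plan": [0,0,0,0,0,0,0,0,0,0,0,0,0,0,0,0,0,0,0,0],
  "grip": 0
}}

```text
time_s: 4.9
eef_pos: [0.612, 0.1018, 0.1781]
eef_rot: [0.0, 0.939, 0.343, 0.001]
wrist_force: [-2.2, 3.1, 7.2]
opening: 0.169
```

```bash
python3 -c "
from h import *
go([.612,.1005,.176],-50)"
```

```text
t 4.9 pos [0.612  0.1018 0.1781] psi -49.9 F [-2.2  3.1  7.2] op 0.169 tilt 0.13 | delta now [-0.9  1.   2.1] turn 0.002 delta after turn [-0.9  1.   2.1]
```

>>> {"api": "arm_command", "payload": {
  "plan": [-0.13,-3.2,0,-0.08,-0.13,-3.2,0,-0.08,-0.13,-3.2,0,-0.08,-0.13,-3.2,0,-0.08,-0.13,-3.2,0,-0.08,-0.13,-3.2,0,-0.08,-0.13,-3.2,0,-0.08,-0.13,-3.2,0,-0.08,-0.13,-3.2,0,-0.08,-0.13,-3.2,0,-0.08,0,0,0,0,0,0,0,0]
}}

```text
time_s: 6.1
eef_pos: [0.584, 0.1162, 0.1781]
eef_rot: [0.0, 0.732, 0.682, 0.001]
wrist_force: [-3.0, 3.9, 7.9]
opening: 0.169
```

>>> {"api": "arm_command", "payload": {
  "plan": [0,0,0,0,0,0,0,0,0,0,0,0,0,0,0,0],
  "grip": 0.5
}}

```text
time_s: 6.5
eef_pos: [0.5836, 0.1152, 0.1761]
eef_rot: [-0.0, 0.732, 0.681, -0.0]
wrist_force: [1.0, -0.4, 0.0]
opening: 0.495
```

>>> {"api": "arm_command", "payload": {
  "plan": [0,0,-30,0,0,0,-40,0,0,0,-30,0,0,0,0,0]
}}

```text
time_s: 6.9
eef_pos: [0.5863, 0.1154, 0.282]
eef_rot: [0.003, 0.732, 0.682, 0.003]
wrist_force: [1.0, -1.2, -0.3]
opening: 0.499
```

```bash
python3 -c "
from h import *
go([.45,-.093,.1],-103.7);print(ctrl.get_obs()['q'].round(2))"
```

```text
t 6.9 pos [0.5863 0.1154 0.282 ] psi -4.07 F [ 1.  -1.2 -0.3] op 0.499 tilt 0.54 | delta now [-217.6 -122.9  180.7] turn 1.739 delta after turn [-83.1 234.7 182. ]
[-0.    0.19  1.5  -0.    1.45  0.07]
```

>>> {"api": "arm_command", "payload": {
  "plan": [0,0,0,0.145,0,0,0,0.145,0,0,0,0.145,0,0,0,0.145,0,0,0,0.145,0,0,0,0.145,0,0,0,0.145,0,0,0,0.145,0,0,0,0.145,0,0,0,0.145,0,0,0,0.145,0,0,0,0.145]
}}

```text
time_s: 8.1
eef_pos: [0.5833, 0.1153, 0.2752]
eef_rot: [0.0, 0.992, -0.123, -0.001]
wrist_force: [-0.2, -0.5, 0.4]
opening: 0.498
```

>>> {"api": "arm_command", "payload": {
  "plan": [-9.7,23.5,12,0,-9.7,23.5,12,0,-9.7,23.5,12,0,-9.7,23.5,12,0,-9.7,23.5,12,0,-9.7,23.5,12,0,-9.7,23.5,12,0,-9.7,23.5,12,0,-9.7,23.5,12,0,-9.7,23.5,12,0,0,0,0,0],
  "grip": 0.6
}}

```text
time_s: 9.2
eef_pos: [0.4307, -0.0907, 0.154]
eef_rot: [-0.0, 0.993, -0.121, -0.002]
wrist_force: [-0.1, 0.6, 0.1]
opening: 0.599
```

```bash
python3 -c "
from h import *
t=snap('top','t3.png');s=snap('side','s3.png')
go([.4366,-.0895,.026],-103.7)
for f,c,(x,y,w,h) in(('t',t,(260,140,200,120)),('s',s,(220,150,200,170))):
    cv2.imwrite('pics/%s3c.png'%f,cv2.resize(c['color'][y:y+h,x:x+w,::-1],None,fx=3,fy=3,interpolation=cv2.INTER_CUBIC))
a=cv2.imread('pics/t3c.png');b=cv2.imread('pics/s3c.png');cv2.imwrite('pics/v3.png',np.vstack([b,a])[:, :][:870])
v=np.vstack([b,a]);cv2.imwrite('pics/v3.png',cv2.resize(v,None,fx=.68,fy=.68,interpolation=cv2.INTER_AREA))
for P in [(.492,-.103,0),(.492,-.103,.04)]: print(proj(t,P),proj(s,P))
"
```

```text
t 9.3 pos [ 0.4331 -0.0898  0.1559] psi -103.86 F [ 0.2 -0.1  0.2] op 0.602 tilt 0.06 | delta now [  3.4  -1.1 129.8] turn -0.003 delta after turn [  3.3  -1.1 129.9]
(np.float64(367.45074926263766), np.float64(234.18641319665173)) (np.float64(337.0455602600381), np.float64(277.9334429125389))
(np.float64(368.8695804955009), np.float64(234.08189162499175)) (np.float64(337.56230391281997), np.float64(264.8639606749015))
```

View pics/v3.png

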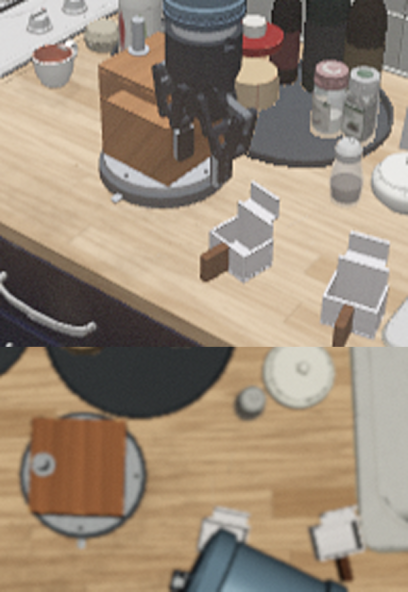

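>>> {"api": "arm_command", "payload": {
  "plan": [3.3,-1,20,0,0,0,30,0,0,0,30,0,0,0,25,0,0,0,15,0,0,0,10,0,0,0,0,0]
}}

```text
time_s: 10.0
eef_pos: [0.4367, -0.0887, 0.0254]
eef_rot: [-0.0, 0.993, -0.119, -0.001]
wrist_force: [-0.7, 0.1, 0.6]
opening: 0.605
```

>>> {"api": "arm_command", "payload": {
  "plan": [0,0,0,0,0,0,0,0,0,0,0,0,0,0,0,0,0,0,0,0],
  "grip": 0
}}

```text
time_s: 10.5
eef_pos: [0.4376, -0.0899, 0.0271]
eef_rot: [0.0, 0.993, -0.12, 0.001]
wrist_force: [-0.7, 1.0, 5.7]
opening: 0.117
```

>>> {"api": "arm_command", "payload": {
  "plan": [0,0,-5,0,0,0,-5,0,0,0,0,0]
}}

```text
time_s: 10.8
eef_pos: [0.4372, -0.0897, 0.0369]
eef_rot: [0.0, 0.993, -0.12, 0.0]
wrist_force: [0.5, -0.6, -1.1]
opening: 0.121
```

```bash
python3 -c "
from h import *
t=snap('top','t4.png');s=snap('side','s4.png')
go([.4366,-.0895,.026],-103.7)
v=cv2.resize(s['color'][180:320,270:430,::-1],None,fx=4,fy=4,interpolation=cv2.INTER_CUBIC)
cv2.imwrite('pics/v4.png',v)
T=lambda u,v:(260+u/(3*.68),140+(v-347)/(3*.68))
C=[onz(t,*T(*p),.164) for p in((31,420),(31,513),(126,515),(126,420))];print(np.round(C,4),np.mean(C,0))
print([np.degrees(np.arctan2(*(C[i]-C[j])[[1,0]])) for i,j in((0,1),(3,2),(0,3),(1,2))], onz(t,*T(82,543),.015))
"
```

```text
t 10.9 pos [ 0.4368 -0.0895  0.0363] psi -103.76 F [ 0.2  0.4 -1.2] op 0.118 tilt 0.0 | delta now [-0.2  0.  10.3] turn -0.001 delta after turn [-0.2  0.  10.3]
[[0.6381 0.1291 0.164 ]
 [0.5282 0.1315 0.164 ]
 [0.5227 0.0203 0.164 ]
 [0.6345 0.0169 0.164 ]] [0.58088365 0.07444346 0.164     ]
[np.float64(-1.2861431766199207), np.float64(-1.7067422092710054), np.float64(88.20587165158346), np.float64(87.1385967173967)] [0.49209743 0.07966594 0.015     ]
```

View pics/v4.png

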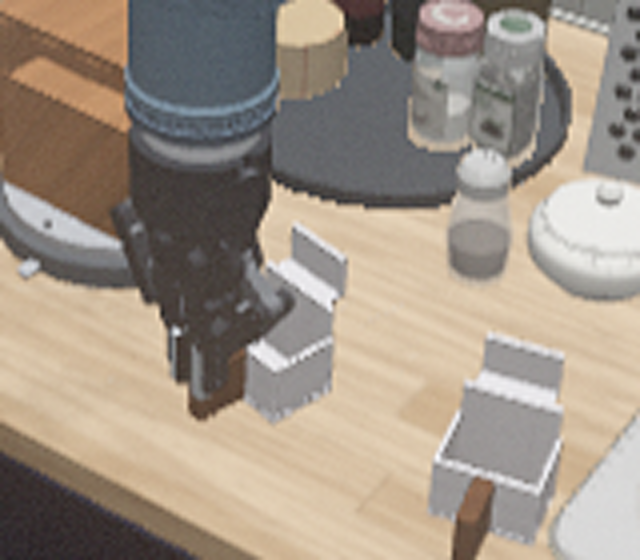

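>>> {"api": "arm_command", "payload": {
  "plan": [0,0,-2,-0.1,0,0,-2,-0.1,-3.8,-17,0,0,-3.8,-17,0,0,-3.8,-17,0,0,-3.8,-17,0,0,-3.8,-17,0,0,-3.8,-17,0,0,-3.8,-17,0,0,-3.8,-17,0,0,-3.8,-17,0,0,-3.8,-17,0,0,0,0,0,0,0,0,0,0]
}}

```text
time_s: 12.3
eef_pos: [0.4056, 0.0819, 0.0402]
eef_rot: [0.0, 1.0, -0.019, -0.0]
wrist_force: [-0.4, 0.0, 0.1]
opening: 0.115
```

```bash
python3 -c "
from h import *
go([.406,.0815,.041],-92.3)
t=snap('top');s=snap('side')
cv2.imwrite('pics/v5.png',np.hstack([cv2.resize(s['color'][150:290,230:350,::-1],None,fx=4,fy=4,interpolation=cv2.INTER_CUBIC),cv2.resize(t['color'][150:290,255:335,::-1],None,fx=4,fy=4,interpolation=cv2.INTER_CUBIC)]))"
```

```text
t 12.3 pos [0.4056 0.0819 0.0402] psi -92.23 F [-0.4  0.   0.1] op 0.115 tilt 0.02 | delta now [ 0.4  0.3 -0.8] turn 0.001 delta after turn [ 0.4  0.3 -0.8]
```

View pics/v5.png

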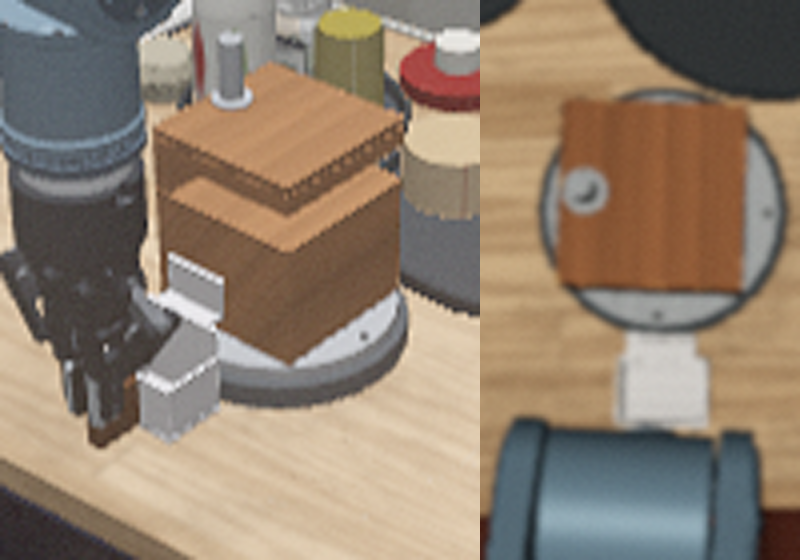

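>>> {"api": "arm_command", "payload": {
  "plan": [3,0,0,0,3,0,0,0,3,0,0,0,2,0,0,0,1,0,-1,0,1,0,-1,0,1,0,-1,0]
}}

```text
time_s: 13.1
eef_pos: [0.4191, 0.0813, 0.0431]
eef_rot: [-0.0, 1.0, -0.02, -0.001]
wrist_force: [-3.4, -0.1, -2.0]
opening: 0.115
```

```bash
python3 -c "
from h import *
go([.406,.0815,.041],-92.3);print(ctrl.get_obs()['torque'].round(2))"
```

```text
t 13.1 pos [0.4191 0.0813 0.0431] psi -92.3 F [-3.4 -0.1 -2. ] op 0.115 tilt 0.1 | delta now [-13.1   0.3   2.1] turn 0.0 delta after turn [-13.1   0.3   2.1]
[-0.07  0.54 -0.09]
```

>>> {"api": "arm_command", "payload": {
  "plan": [1,0,-1,0,1,0,-1,0,1,0,-1,0,1,0,-1,0]
}}

```text
time_s: 13.5
eef_pos: [0.4204, 0.0814, 0.046]
eef_rot: [-0.0, 1.0, -0.02, -0.004]
wrist_force: [-8.7, -1.0, -3.7]
opening: 0.119
```

>>> {"api": "arm_command", "payload": {
  "plan": [1,0,-1,0,1,0,-1,0,1,0,-1.5,0,0,0,0,0]
}}

```text
time_s: 13.9
eef_pos: [0.4223, 0.0812, 0.0492]
eef_rot: [0.0, 1.0, -0.02, -0.005]
wrist_force: [-10.7, -2.3, 0.2]
opening: 0.118
```

```bash
python3 -c "
from h import *
go([.406,.0815,.041],-92.3);print(ctrl.get_obs()['torque'].round(2))
t=snap('top');s=snap('side')
cv2.imwrite('pics/v6.png',np.hstack([cv2.resize(s['color'][150:290,230:350,::-1],None,fx=4,fy=4,interpolation=cv2.INTER_CUBIC),cv2.resize(t['color'][150:290,255:335,::-1],None,fx=4,fy=4,interpolation=cv2.INTER_CUBIC)]))"
```

```text
t 13.9 pos [0.4223 0.0812 0.0492] psi -92.27 F [-10.7  -2.3   0.2] op 0.118 tilt 0.56 | delta now [-16.2   0.3   8.4] turn 0.0 delta after turn [-16.3   0.4   8.2]
[-0.3   2.23 -0.09]
```

View pics/v6.png

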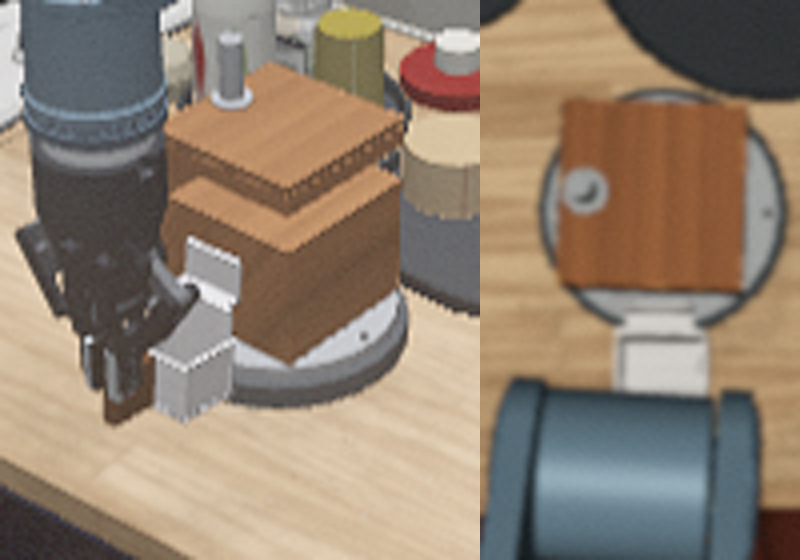

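>>> {"api": "arm_command", "payload": {
  "plan": [1,0,-1,0,1,0,-1,0,1,0,-1,0,1,0,-1,0,1,0,-0.5,0,0,0,0,0]
}}

```text
time_s: 14.6
eef_pos: [0.4251, 0.0817, 0.053]
eef_rot: [-0.0, 1.0, -0.02, -0.007]
wrist_force: [-16.9, 1.6, 3.1]
opening: 0.116
```

>>> {"api": "arm_command", "payload": {
  "plan": [1,0,0,0,1,0,0,0,1,0,-0.5,0,1,0,-0.5,0,0,0,0,0]
}}

```text
time_s: 15.1
eef_pos: [0.4252, 0.0818, 0.053]
eef_rot: [-0.001, 1.0, -0.019, -0.011]
wrist_force: [-28.2, -0.2, 10.4]
opening: 0.118
```

```bash
python3 -c "
from h import *
go([.406,.0815,.041],-92.3);print(ctrl.get_obs()['torque'].round(2))
t=snap('top','t7.png');s=snap('side','s7.png')
cv2.imwrite('pics/v7.png',np.hstack([cv2.resize(s['color'][150:290,230:350,::-1],None,fx=4,fy=4,interpolation=cv2.INTER_CUBIC),cv2.resize(t['color'][150:290,255:335,::-1],None,fx=4,fy=4,interpolation=cv2.INTER_CUBIC)]))"
```

```text
t 15.1 pos [0.4252 0.0818 0.053 ] psi -92.22 F [-28.2  -0.2  10.4] op 0.118 tilt 1.31 | delta now [-18.9   1.1  12.4] turn 0.001 delta after turn [-19.2   1.1  12. ]
[0.11 4.85 0.04]
```

```bash
python3 -c "
import cv2,numpy as np
s=cv2.imread('pics/s7.png')[200:265,260:310];t=cv2.imread('pics/t7.png')[215:262,280:320]
cv2.imwrite('pics/v7.png',np.hstack([cv2.resize(s,(450,585),interpolation=cv2.INTER_CUBIC),cv2.resize(t,None,fx=8,fy=585/47,interpolation=cv2.INTER_CUBIC)]))"
```

```text
(no output)
```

View pics/v7.png

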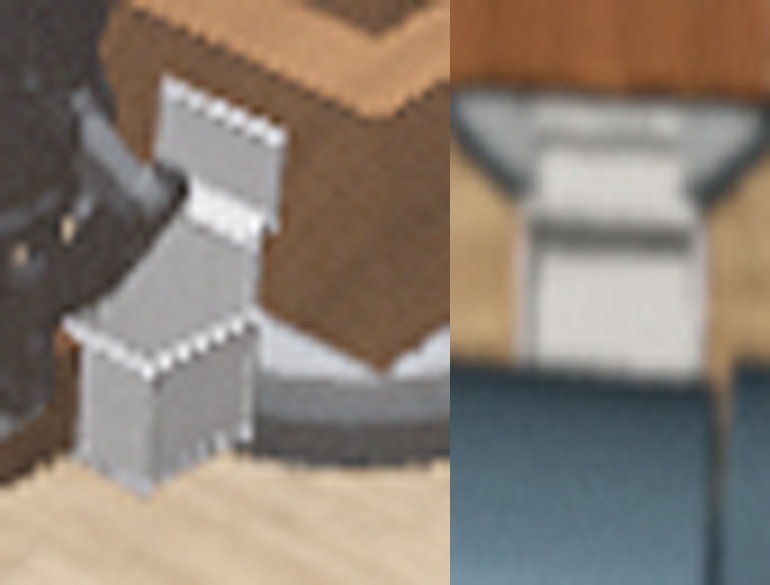

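```bash
cat >> h.py <<'E'
def side_plane(c,pts,P0,yaw,off):
    "rays of pixels onto the vertical plane through P0 along yaw(deg), shifted off along its y; gives (along,height) mm rel P0"
    b=np.radians(yaw);f=np.array([np.cos(b),np.sin(b),0]);n=np.array([-np.sin(b),np.cos(b),0]);out=[]
    for p in pts:
        e,w=ray(c,*p);X=e+w*((np.array(P0)+n*off-e)@n)/(w@n);out.append([(X-np.array(P0))@f*1e3,X[2]*1e3])
    return np.array(out)
E
python3 -c "
from h import *
s=snap('side');S=lambda u,v:(260+(u-4)/9,200+(v-4)/9)
p,a,M,o=pose()
q=side_plane(s,[S(*x) for x in((150,370),(147,490),(252,438),(255,315))],[p[0],p[1],0],-2.3,-.030)
print(q.round(1)); d=np.diff(q,axis=0);print(np.degrees(np.arctan2(d[:,1],d[:,0])),np.linalg.norm(d,axis=1))
q=side_plane(s,[S(*x) for x in((285,132),(275,228))],[p[0],p[1],0],-2.3,-.022);d=np.diff(q,axis=0);print(q,np.degrees(np.arctan2(d[:,1],d[:,0])),np.linalg.norm(d,axis=1))
"
```

```text
[[30.7 64. ]
 [27.5 25.3]
 [70.4 17.1]
 [73.1 58. ]]
[-94.79697149 -10.83272266  86.22794251] [38.84401544 43.72681818 40.98033166]
[[ 96.32782858 102.96927858]
 [ 91.24197637  73.69375608]] [-99.85527674] [29.71400529]
```

>>> {"api": "arm_command", "payload": {
  "plan": [-5,0,-1,0,-5,0,-3,0,-5,0,-5,0,-5,0,-8,0,0,0,-8,0,0,0,-6,0,0,0,0,0]
}}

```text
time_s: 15.95
eef_pos: [0.4173, 0.0813, 0.0889]
eef_rot: [0.0, 1.0, -0.02, 0.002]
wrist_force: [0.2, -0.6, -2.4]
opening: 0.114
```

```bash
python3 -c "
from h import *
go([.43,.0805,.0858],-92.2)"
```

```text
t 15.95 pos [0.4173 0.0813 0.0889] psi -92.31 F [ 0.2 -0.6 -2.4] op 0.114 tilt 0.21 | delta now [12.7  0.3  3.1] turn -0.002 delta after turn [12.7  0.3  3.1]
```

>>> {"api": "arm_command", "payload": {
  "plan": [0,0,3,0,3,0,0,0,3,0,0,0,3,0,0,0,2,0,0,0,2,0,0,0,1,0,0,0,1,0,0,0,1,0,0,0,1,0,0,0,0,0,0,0]
}}

```text
time_s: 17.05
eef_pos: [0.4321, 0.0808, 0.084]
eef_rot: [-0.0, 1.0, -0.02, -0.001]
wrist_force: [-2.9, 0.2, -1.1]
opening: 0.116
```

```bash
python3 -c "
from h import *
go([.43,.0805,.0858],-92.2);print(ctrl.get_obs()['torque'].round(2))
s=snap('side','s8.png')['color'][180:260,255:325,::-1]
cv2.imwrite('pics/v8.png',cv2.resize(s,None,fx=7,fy=7,interpolation=cv2.INTER_CUBIC))"
```

```text
t 17.05 pos [0.4321 0.0808 0.084 ] psi -92.3 F [-2.9  0.2 -1.1] op 0.116 tilt 0.09 | delta now [-2.1  0.4 -1.8] turn -0.002 delta after turn [-2.1  0.4 -1.8]
[ 0.01  0.41 -0.08]
```

View pics/v8.png

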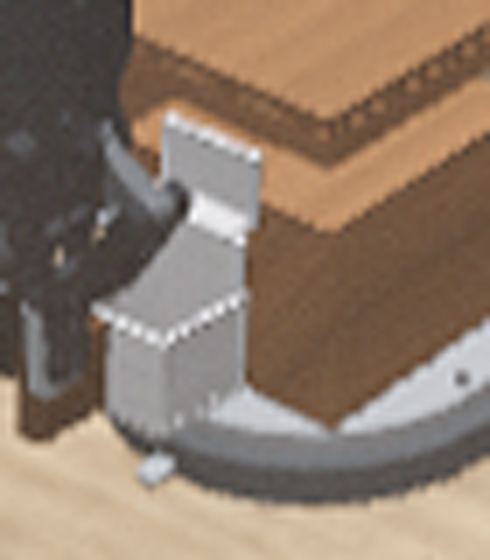

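>>> {"api": "arm_command", "payload": {
  "plan": [0.5,0,-2,0,0.5,0,-2,0,-0.4,0,-2,0,-0.6,0,-2,0,-0.6,0,-2,0,-0.6,0,-2,0,-0.6,0,-2,0,-0.5,0,-2,0,0,0,0,0]
}}

```text
time_s: 18.0
eef_pos: [0.4301, 0.0808, 0.1003]
eef_rot: [0.0, 1.0, -0.02, -0.0]
wrist_force: [-3.2, 0.0, -5.4]
opening: 0.115
```

```bash
python3 -c "
from h import *
go([.43,.0805,.0858],-92.2);print(ctrl.get_obs()['torque'].round(2))
snap('side','s9.png')"
```

```text
t 18.0 pos [0.4301 0.0808 0.1003] psi -92.3 F [-3.2  0.  -5.4] op 0.115 tilt 0.04 | delta now [-0.   0.3 14.5] turn -0.002 delta after turn [-0.   0.3 14.5]
[ 0.07  1.03 -0.06]
```

>>> {"api": "arm_command", "payload": {
  "plan": [-0.5,0,-2,0,-0.5,0,-2,0,-0.5,0,-2,0,-0.4,0,-2,0,-0.4,0,-2,0,-0.3,0,-2,0,-0.3,0,-2,0,-0.2,0,-2,0,0,0,0,0]
}}

```text
time_s: 18.95
eef_pos: [0.4283, 0.0808, 0.1172]
eef_rot: [0.0, 1.0, -0.02, 0.001]
wrist_force: [-3.1, 0.0, -1.6]
opening: 0.119
```

```bash
python3 -c "
from h import *
go([.43,.0805,.0858],-92.2);print(ctrl.get_obs()['torque'].round(2))
s=snap('side','s10.png')['color'][170:250,255:325,::-1]
cv2.imwrite('pics/v10.png',cv2.resize(s,None,fx=7,fy=7,interpolation=cv2.INTER_CUBIC))"
```

```text
t 18.95 pos [0.4283 0.0808 0.1172] psi -92.31 F [-3.1  0.  -1.6] op 0.119 tilt 0.13 | delta now [ 1.6  0.3 31.4] turn -0.002 delta after turn [ 1.7  0.3 31.4]
[-0.01  0.54  0.01]
```

View pics/v10.png

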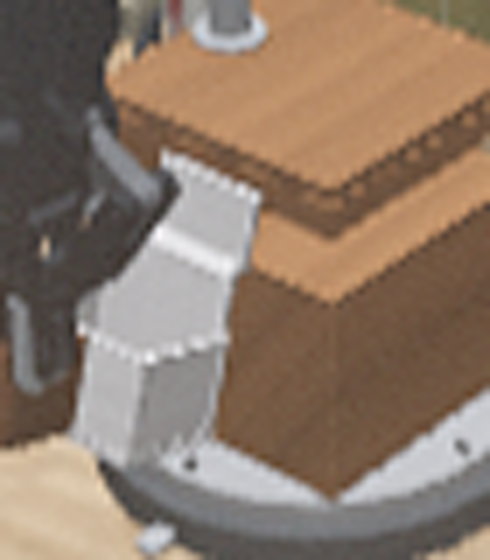

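```bash
cat >> h.py <<'E'
def tilt(c,S,body,lip):
    p=pose()[0]
    q=side_plane(c,[S(*x) for x in body],[p[0],p[1],0],-2.3,-.030); d=np.diff(q,axis=0);print(q.round(1).tolist(),np.degrees(np.arctan2(d[:,1],d[:,0])).round(1))
    q=side_plane(c,[S(*x) for x in lip],[p[0],p[1],0],-2.3,-.022);d=np.diff(q,axis=0);print(q.round(1).tolist(),np.degrees(np.arctan2(d[:,1],d[:,0])).round(1), 'face at',round((.525-p[0])*1e3,1))
E
python3 -c "
from h import *
s=snap('side')
tilt(s,lambda u,v:(255+(u-3)/7,170+(v-3)/7),((137,358),(125,465),(212,440),(222,342)),((258,195),(238,272)))
tilt(s,lambda u,v:(255+(u-3)/7,180+(v-3)/7),((163,342),(158,435),(240,400),(245,296)),((260,155),(255,230)))
print(side_plane(s,[(255+(u-3)/7,170+(v-3)/7) for u,v in((330,238),(330,192),(330,300))],[.525,.0767,0],-2.3,-.056))
"
```

```text
[[22.7, 125.3], [14.5, 85.8], [58.3, 71.5], [65.0, 109.3]] [-101.7  -18.2   80. ]
[[94.4, 151.4], [83.1, 125.5]] [-113.6] face at 96.7
[[34.2, 96.9], [29.8, 60.0], [72.4, 50.4], [76.5, 93.0]] [-96.8 -12.7  84.5]
[[95.1, 138.9], [91.6, 109.5]] [-96.8] face at 96.7
[[ -4.81595304 148.89568639]
 [ -4.58929242 167.15758067]
 [ -5.12826916 123.80356154]]
```

>>> {"api": "arm_command", "payload": {
  "plan": [-2,0,2,0,0,0,4,0,0,0,4,0,2,0,0,0,2,0,0,0,2,0,0,0,2,0,0,0,2,0,0,0,0,0,0,0]
}}

```text
time_s: 19.95
eef_pos: [0.4341, 0.0808, 0.1057]
eef_rot: [-0.0, 1.0, -0.02, -0.002]
wrist_force: [-4.7, -0.3, 0.6]
opening: 0.118
```

```bash
python3 -c "
from h import *
go([.43,.0805,.1072],-92.2);print(ctrl.get_obs()['torque'].round(2))
snap('side','s11.png')"
```

```text
t 19.95 pos [0.4341 0.0808 0.1057] psi -92.29 F [-4.7 -0.3  0.6] op 0.118 tilt 0.2 | delta now [-4.   0.4 -1.5] turn -0.002 delta after turn [-4.   0.4 -1.5]
[-0.    0.77 -0.05]
```

>>> {"api": "arm_command", "payload": {
  "plan": [0,0,-2,0,0,0,-2,0,0,0,-2,0,0,0,-2,0,0,0,-2,0,0,0,-2,0,0,0,-2,0,0,0,0,0]
}}

```text
time_s: 20.8
eef_pos: [0.4372, 0.0804, 0.1214]
eef_rot: [0.0, 1.0, -0.02, 0.002]
wrist_force: [4.6, -0.9, -4.7]
opening: 0.116
```

>>> {"api": "arm_command", "payload": {
  "plan": [0,0,-2,0,0,0,-2,0,0,0,-2,0,0,0,0,0]
}}

```text
time_s: 21.2
eef_pos: [0.4371, 0.0803, 0.1272]
eef_rot: [0.0, 1.0, -0.02, 0.002]
wrist_force: [5.7, -1.2, -5.9]
opening: 0.119
```

```bash
python3 -c "
from h import *
go([.43,.0805,.1072],-92.2);print(ctrl.get_obs()['torque'].round(2))
s=snap('side','s12.png')"
```

```text
t 21.2 pos [0.4371 0.0803 0.1272] psi -92.33 F [ 5.7 -1.2 -5.9] op 0.119 tilt 0.23 | delta now [-7.2  0.1 20. ] turn -0.002 delta after turn [-7.1  0.1 20. ]
[-0.18 -0.49 -0.11]
```

```bash
cat >> h.py <<'E'
def edge(fn,x0,z,off=-.029,show=False):
    "rear edge of the bin's right side: last grey pixel before wood per row; points (along,height) on the plane"
    im=cv2.imread('pics/'+fn)[:,:,::-1].astype(int); sat=im.max(2)-im.min(2); out=[]
    for v in range(195,275):
        row=sat[v,262:312]; g=(row<32)&(im[v,262:312].mean(1)>75)
        for i in range(len(g)-6,8,-1):
            if g[i-4:i].all() and not g[i:i+5].any():
                # subpixel by saturation
                a,b=row[i-3:i-1].mean(),row[i+2:i+5].mean(); seg=row[i-2:i+3]; f=((seg-a)/(b-a)).clip(0,1); out.append((262+i-2+5-f.sum()-.5,v)); break
    return np.array(out)
E
python3 -c "
from h import *
for f in('s7','s8','s9','s10','s11','s12'):
    e=edge(f+'.png',0,0); print(f,[(round(a-260,1),int(b)) for a,b in e][::2])
"
```

```text
s7 [(np.float64(22.5), 210), (np.float64(27.0), 212), (np.float64(31.0), 214), (np.float64(31.3), 216), (np.float64(31.1), 218), (np.float64(30.7), 220), (np.float64(30.7), 222), (np.float64(30.5), 224), (np.float64(28.8), 226), (np.float64(28.5), 228), (np.float64(28.5), 230), (np.float64(28.3), 232), (np.float64(28.9), 234), (np.float64(32.6), 236), (np.float64(36.5), 238), (np.float64(22.0), 251), (np.float64(18.4), 253)]
s8 [(np.float64(22.3), 197), (np.float64(26.9), 199), (np.float64(31.6), 201), (np.float64(32.0), 203), (np.float64(31.9), 205), (np.float64(31.6), 207), (np.float64(32.2), 209), (np.float64(31.6), 211), (np.float64(29.8), 213), (np.float64(29.6), 215), (np.float64(29.6), 217), (np.float64(29.7), 219), (np.float64(29.9), 221), (np.float64(30.0), 223), (np.float64(29.9), 225), (np.float64(29.8), 227), (np.float64(29.7), 229), (np.float64(29.6), 231), (np.float64(29.7), 233), (np.float64(30.5), 235), (np.float64(34.5), 237), (np.float64(38.5), 239)]
s9 [(np.float64(23.6), 195), (np.float64(27.4), 197), (np.float64(31.8), 199), (np.float64(32.1), 201), (np.float64(3
[... 1476 characters left out ...]
float64(27.5), 229), (np.float64(27.2), 231), (np.float64(27.0), 233), (np.float64(30.9), 235), (np.float64(34.9), 237), (np.float64(38.9), 239)]
s12 [(np.float64(25.3), 196), (np.float64(29.2), 198), (np.float64(33.4), 200), (np.float64(33.2), 202), (np.float64(32.6), 204), (np.float64(32.2), 206), (np.float64(31.2), 208), (np.float64(29.6), 210), (np.float64(29.2), 212), (np.float64(28.6), 214), (np.float64(28.4), 216), (np.float64(28.5), 218), (np.float64(27.7), 220), (np.float64(27.6), 222), (np.float64(26.7), 224), (np.float64(26.3), 226), (np.float64(25.7), 228), (np.float64(25.3), 230), (np.float64(24.9), 232), (np.float64(28.9), 234), (np.float64(32.5), 236), (np.float64(36.5), 238)]
```

```bash
cat >> h.py <<'E'
def btilt(fn,P=(.43,.081),lo=214,hi=232,off=-.029,yaw=-2.3):
    e=edge(fn,0,0); e=e[(e[:,1]>=lo)&(e[:,1]<=hi)]
    k=np.polyfit(e[:,1],e[:,0],1); e=e[abs(np.polyval(k,e[:,1])-e[:,0])<1]
    k=np.polyfit(e[:,1],e[:,0],1); c=CS()
    q=side_plane(c,[(np.polyval(k,v),v) for v in(lo,hi)],[P[0],P[1],0],yaw,off); d=q[0]-q[1]
    return np.degrees(np.arctan2(d[0],d[1])),q.round(1).tolist()
_c=[]
def CS():
    if not _c: _c.append(ctrl.camera('side'))
    return _c[0]
E
python3 -c "
from h import *
print('s7',btilt('s7.png',lo=228,hi=233))
for f in('s8','s9','s10','s11','s12'): print(f,btilt(f+'.png'))
c=CS()
# check: tower's vertical corner edge
print(side_plane(c,[(255+327/7,170+297/7),(255+327/7,170+485/7)],[.525,.0767,0],-2.3,-.056))
"
```

```text
s7 (np.float64(6.53101194981515), [[71.8, 75.8], [70.2, 61.5]])
s8 (np.float64(1.499078847494932), [[77.4, 114.2], [76.1, 61.3]])
s9 (np.float64(7.491420431683821), [[75.0, 115.5], [68.4, 65.6]])
s10 (np.float64(13.763034956996588), [[69.9, 118.2], [58.4, 71.2]])
s11 (np.float64(12.860775956428597), [[77.1, 114.4], [66.2, 66.8]])
s12 (np.float64(20.97488782635473), [[75.1, 115.4], [58.2, 71.3]])
[[ -5.12826916 123.80356154]
 [ -6.12591961  44.16477603]]
```

>>> {"api": "arm_command", "payload": {
  "plan": [0.5,0,-2,0,0.5,0,-2,0,0.5,0,-2,0,0.5,0,-2,0,0.5,0,-2,0,0.5,0,-2,0,0,0,0,0]
}}

```text
time_s: 22.0
eef_pos: [0.4385, 0.0805, 0.1386]
eef_rot: [0.0, 1.0, -0.02, 0.0]
wrist_force: [2.7, -1.7, -5.9]
opening: 0.118
```

```bash
python3 -c "
from h import *
go([.43,.0805,.1072],-92.2);print(ctrl.get_obs()['torque'].round(2))
s=snap('side','s13.png'); print(btilt('s13.png',hi=228), [(round(a-260,1),int(b)) for a,b in edge('s13.png',0,0)][::3])"
```

```text
t 22.0 pos [0.4385 0.0805 0.1386] psi -92.3 F [ 2.7 -1.7 -5.9] op 0.118 tilt 0.02 | delta now [-8.5  0.3 31.4] turn -0.002 delta after turn [-8.5  0.3 31.4]
[-0.23 -0.26 -0.11]
(np.float64(26.99175655394004), [[71.4, 117.4], [55.0, 85.1]]) [(np.float64(23.4), 195), (np.float64(29.2), 198), (np.float64(33.1), 201), (np.float64(32.2), 204), (np.float64(31.0), 207), (np.float64(29.0), 210), (np.float64(28.1), 213), (np.float64(27.5), 216), (np.float64(26.5), 219), (np.float64(25.7), 222), (np.float64(24.6), 225), (np.float64(23.6), 228), (np.float64(22.9), 231), (np.float64(28.9), 234), (np.float64(34.5), 237)]
```

>>> {"api": "arm_command", "payload": {
  "plan": [0.4,0,-2,0,0.4,0,-2,0,0.4,0,-2,0,0.4,0,-2,0,0.4,0,-2,0,0.4,0,-2,0,0.3,0,-2,0,0.3,0,-2,0,0.3,0,-2,0,0.3,0,-2,0,0,0,0,0]
}}

```text
time_s: 23.2
eef_pos: [0.4431, 0.0804, 0.1589]
eef_rot: [-0.0, 1.0, -0.02, 0.001]
wrist_force: [8.1, -0.7, -7.4]
opening: 0.115
```

```bash
python3 -c "
from h import *
go([.43,.0805,.1072],-92.2);print(ctrl.get_obs()['torque'].round(2))
s=snap('side','s14.png'); print(btilt('s14.png',hi=228), [(round(a-260,1),int(b)) for a,b in edge('s14.png',0,0)][::3])"
```

```text
t 23.2 pos [0.4431 0.0804 0.1589] psi -92.3 F [ 8.1 -0.7 -7.4] op 0.115 tilt 0.16 | delta now [-13.2   0.5  51.6] turn -0.002 delta after turn [-13.1   0.4  51.7]
[-0.03 -0.93 -0.07]
(np.float64(41.938537316298174), [[64.1, 121.2], [39.4, 93.7]]) [(np.float64(23.5), 195), (np.float64(29.4), 198), (np.float64(32.8), 201), (np.float64(31.6), 204), (np.float64(30.2), 207), (np.float64(27.4), 210), (np.float64(26.2), 213), (np.float64(25.2), 216), (np.float64(23.6), 219), (np.float64(22.5), 222), (np.float64(20.8), 225), (np.float64(19.2), 228), (np.float64(22.9), 231), (np.float64(28.9), 234), (np.float64(34.5), 237)]
```

>>> {"api": "arm_command", "payload": {
  "plan": [-1.5,0,2,0,-1.5,0,2,0,-1.5,0,2,0,-1.5,0,2,0,-0.5,0,2,0,-0.5,0,2,0,0,0,2,0,0,0,2,0,0,0,0,0]
}}

```text
time_s: 24.2
eef_pos: [0.4342, 0.0808, 0.1418]
eef_rot: [-0.0, 1.0, -0.02, -0.001]
wrist_force: [-0.7, 0.6, -0.6]
opening: 0.116
```

```bash
python3 -c "
from h import *
go([.4319,.0803,.1432],-92.2);print(ctrl.get_obs()['torque'].round(2))
s=snap('side','s15.png'); print(btilt('s15.png',hi=228), [(round(a-260,1),int(b)) for a,b in edge('s15.png',0,0)][::3])"
```

```text
t 24.2 pos [0.4342 0.0808 0.1418] psi -92.29 F [-0.7  0.6 -0.6] op 0.116 tilt 0.1 | delta now [-2.3  0.6 -1.4] turn -0.002 delta after turn [-2.3  0.6 -1.4]
[ 0.03 -0.01 -0.01]
(np.float64(34.74943582351898), [[65.1, 120.6], [44.5, 90.9]]) [(np.float64(23.7), 198), (np.float64(30.1), 201), (np.float64(31.9), 204), (np.float64(30.8), 207), (np.float64(29.5), 210), (np.float64(27.9), 213), (np.float64(25.5), 216), (np.float64(24.0), 219), (np.float64(23.6), 222), (np.float64(22.1), 225), (np.float64(20.7), 228), (np.float64(22.9), 231), (np.float64(28.8), 234), (np.float64(34.5), 237)]
```

>>> {"api": "arm_command", "payload": {
  "plan": [0,0,-2,0,0,0,-2,0,0,0,-2,0,0.5,0,-2,0,1,0,0,0,1,0,0,0,1,0,0,0,1,0,0,0,1,0,0,0,0,0,0,0]
}}

```text
time_s: 25.3
eef_pos: [0.4407, 0.0804, 0.1504]
eef_rot: [0.0, 1.0, -0.02, 0.0]
wrist_force: [0.9, -0.2, -0.7]
opening: 0.112
```

```bash
python3 -c "
from h import *
go([.4319,.0803,.1432],-92.2);print(ctrl.get_obs()['torque'].round(2))
s=snap('side','s16.png'); print(btilt('s16.png',hi=228))
cv2.imwrite('pics/v16.png',cv2.resize(s['color'][170:250,245:325,::-1],None,fx=7.4,fy=7.4,interpolation=cv2.INTER_CUBIC))"
```

```text
t 25.3 pos [0.4407 0.0804 0.1504] psi -92.31 F [ 0.9 -0.2 -0.7] op 0.112 tilt 0.02 | delta now [-8.8  0.5  7.2] turn -0.002 delta after turn [-8.8  0.4  7.2]
[0.03 0.02 0.04]
(np.float64(37.37753863661379), [[66.3, 120.0], [44.2, 91.1]])
```

View pics/v16.png

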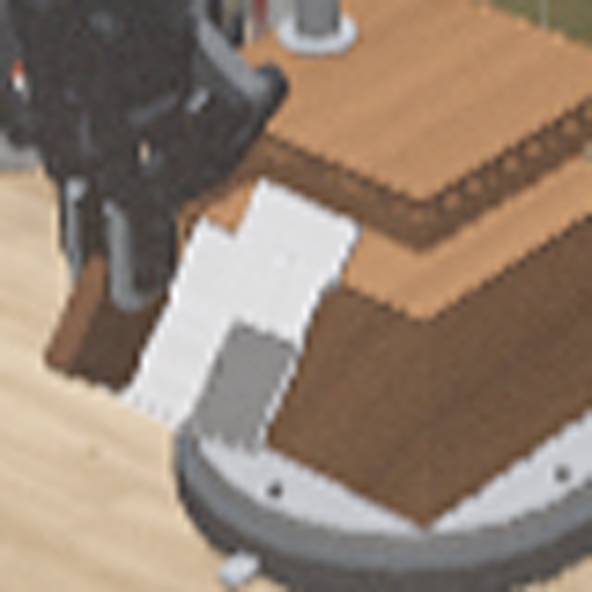

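>>> {"api": "arm_command", "payload": {
  "plan": [0,0,2,0,0,0,2,0,0,0,2,0,0,0,2,0,-0.3,0,2,0,-0.3,0,2,0,-0.3,0,2,0,-0.3,0,2,0,0,0,0,0]
}}

```text
time_s: 26.3
eef_pos: [0.4391, 0.0805, 0.1344]
eef_rot: [-0.0, 1.0, -0.02, -0.0]
wrist_force: [-4.3, 0.0, 5.2]
opening: 0.117
```

```bash
python3 -c "
from h import *
go([.4335,.0803,.1268],-92.2);print(ctrl.get_obs()['torque'].round(2))
s=snap('side','s17.png'); print(btilt('s17.png',hi=228))"
```

```text
t 26.3 pos [0.4391 0.0805 0.1344] psi -92.3 F [-4.3  0.   5.2] op 0.117 tilt 0.02 | delta now [-5.5  0.5  7.6] turn -0.002 delta after turn [-5.5  0.4  7.6]
[-0.03  0.31 -0.04]
(np.float64(31.574626419439387), [[72.1, 117.0], [53.2, 86.1]])
```

>>> {"api": "arm_command", "payload": {
  "plan": [-0.4,0,2,0,-0.4,0,2,0,-0.3,0,2,0,-0.2,0,2,0,0,0,2,0,0,0,2,0,0,0,2,0,0,0,2,0,0,0,0,0]
}}

```text
time_s: 27.3
eef_pos: [0.4355, 0.0807, 0.1172]
eef_rot: [-0.0, 1.0, -0.02, -0.003]
wrist_force: [-9.8, -1.2, 4.7]
opening: 0.118
```

```bash
python3 -c "
from h import *
go([.4376,.0803,.1102],-92.2);print(ctrl.get_obs()['torque'].round(2))
s=snap('side','s18.png'); print(btilt('s18.png',hi=228))"
```

```text
t 27.3 pos [0.4355 0.0807 0.1172] psi -92.29 F [-9.8 -1.2  4.7] op 0.118 tilt 0.31 | delta now [2.1 0.3 7. ] turn -0.002 delta after turn [2.1 0.3 7. ]
[-0.12  1.17 -0.11]
(np.float64(21.092974855986473), [[74.5, 115.8], [61.3, 81.6]])
```

>>> {"api": "arm_command", "payload": {
  "plan": [-1,0,1,0,-0.5,0,2,0,0,0,2,0,0,0,2,0,0.2,0,2,0,0.2,0,2,0,0.2,0,2,0,0.2,0,2,0,0,0,0,0]
}}

```text
time_s: 28.3
eef_pos: [0.4345, 0.0808, 0.102]
eef_rot: [-0.0, 1.0, -0.02, -0.003]
wrist_force: [-11.0, -0.3, 4.0]
opening: 0.116
```

```bash
python3 -c "
from h import *
go([.4376,.0803,.1102],-92.2);print(ctrl.get_obs()['torque'].round(2))
s=snap('side','s19.png'); print(btilt('s19.png',hi=228))"
```

```text
t 28.3 pos [0.4345 0.0808 0.102 ] psi -92.3 F [-11.   -0.3   4. ] op 0.116 tilt 0.35 | delta now [ 3.   0.4 -8.2] turn -0.002 delta after turn [ 3.1  0.4 -8.2]
[-0.    1.18 -0.03]
(np.float64(13.574715544238847), [[77.0, 114.5], [68.1, 77.8]])
```

>>> {"api": "arm_command", "payload": {
  "plan": [-0.6,0,2,0,-0.4,0,2,0,0,0,2,0,0,0,2,0,0,0,2,0,0,0,2,0,0,0,0,0]
}}

```text
time_s: 29.1
eef_pos: [0.435, 0.0807, 0.0906]
eef_rot: [-0.0, 1.0, -0.02, -0.001]
wrist_force: [-6.7, 0.0, 2.5]
opening: 0.113
```

```bash
python3 -c "
from h import *
go([.4376,.0803,.1102],-92.2);print(ctrl.get_obs()['torque'].round(2))
s=snap('side','s20.png'); print(btilt('s20.png',hi=228))"
```

```text
t 29.1 pos [0.435  0.0807 0.0906] psi -92.3 F [-6.7  0.   2.5] op 0.113 tilt 0.16 | delta now [  2.6   0.3 -19.6] turn -0.002 delta after turn [  2.7   0.3 -19.6]
[-0.04  0.56 -0.06]
(np.float64(6.297483768549475), [[77.9, 114.0], [73.6, 74.8]])
```

>>> {"api": "arm_command", "payload": {
  "plan": [0,0,1,0,0,0,2,0,0,0,0,0]
}}

```text
time_s: 29.5
eef_pos: [0.435, 0.0807, 0.0876]
eef_rot: [-0.0, 1.0, -0.02, -0.001]
wrist_force: [-5.2, -0.1, 1.5]
opening: 0.12
```

>>> {"api": "arm_command", "payload": {
  "plan": [0,0,0,0,0,0,0,0,0,0,0,0,0,0,0,0],
  "grip": 0.5
}}

```text
time_s: 29.9
eef_pos: [0.4366, 0.0806, 0.0884]
eef_rot: [0.0, 1.0, -0.02, 0.0]
wrist_force: [0.1, 0.2, 1.0]
opening: 0.5
```

>>> {"api": "arm_command", "payload": {
  "plan": [0,0,-10,0,0,0,-20,0,0,0,-30,0,-10,0,-30,0,-20,0,-30,0,-20,0,-30,0,0,0,0,0]
}}

```text
time_s: 30.6
eef_pos: [0.3872, 0.0827, 0.2432]
eef_rot: [0.0, 1.0, -0.02, 0.004]
wrist_force: [1.2, 0.1, 0.3]
opening: 0.5
```

```bash
python3 -c "
from h import *
go([.4376,.0803,.1102],-92.2)
s=snap('side','s21.png');t=snap('top','t21.png'); print(btilt('s21.png',hi=228))
a=cv2.resize(s['color'][160:260,245:345,::-1],(480,480),interpolation=cv2.INTER_CUBIC);b=cv2.resize(t['color'][160:260,265:335,::-1],(336,480),interpolation=cv2.INTER_CUBIC)[:,:320]
cv2.imwrite('pics/v21.png',np.hstack([a,b]))"
```

```text
t 30.6 pos [0.3872 0.0827 0.2432] psi -92.27 F [1.2 0.1 0.3] op 0.5 tilt 0.48 | delta now [ 49.3   0.4 133.5] turn -0.001 delta after turn [ 50.4   0.5 133. ]
(np.float64(-45.028888151745186), [[-52.1, 181.8], [31.9, 97.9]])
```

View pics/v21.png

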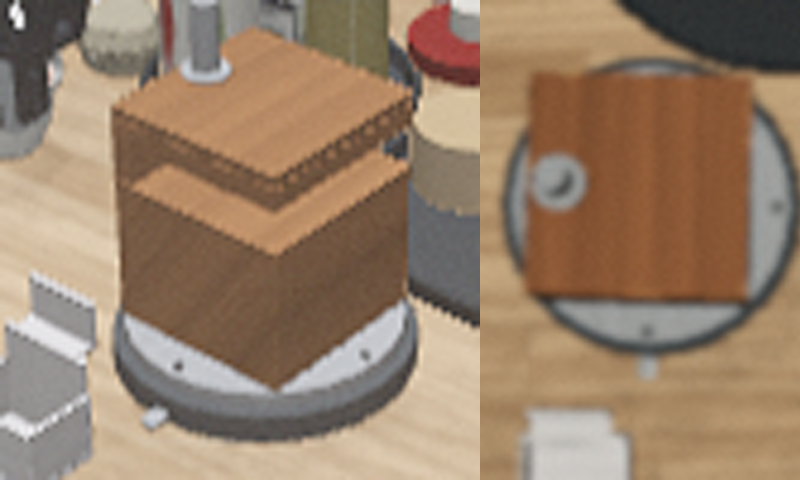

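```bash
python3 -c "
import cv2,numpy as np
f=lambda n,x=252,y=180:cv2.resize(cv2.imread('pics/%s.png'%n)[y:y+65,x:x+58],(266,298),interpolation=cv2.INTER_CUBIC)
a=np.hstack([f('s14',y=175),f('s17'),f('s18')]);b=np.hstack([f('s20'),f('s21',235,205),f('t21',262,225)])
cv2.imwrite('pics/v22.png',np.vstack([a,b]))"
```

View pics/v22.png

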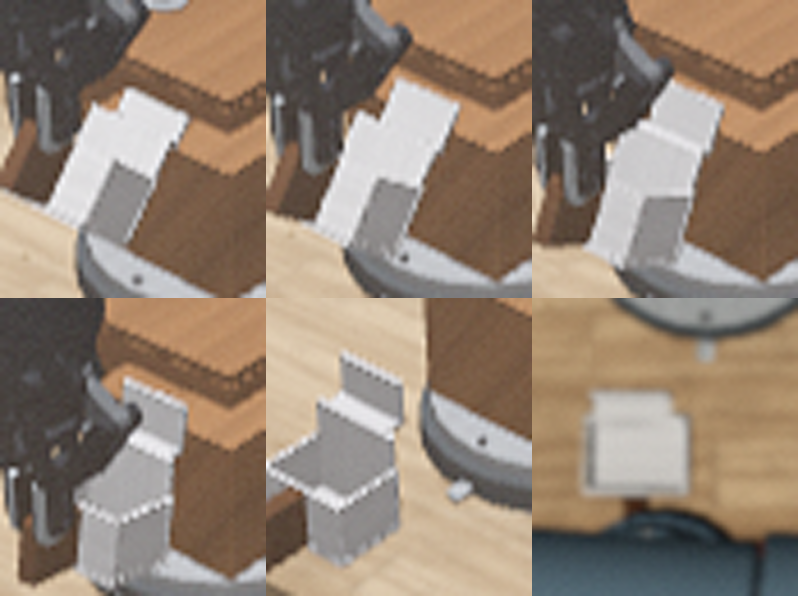

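>>> {"api": "arm_command", "payload": {
  "plan": [0,30,0,0,0,40,0,0,0,40,0,0,0,40,0,0,0,40,0,0,0,0,0,0]
}}

```text
time_s: 31.35
eef_pos: [0.3781, -0.1111, 0.2372]
eef_rot: [0.0, 1.0, -0.023, -0.001]
wrist_force: [-0.4, 0.2, 0.0]
opening: 0.504
```

```bash
cat >> h.py <<'E'
def bins(im,c):
    im=im.astype(int); mx,mn=im.max(2),im.min(2); x0,x1,y0,y1=225,470,205,300
    w=((mx-mn<28)&(mn>150)).astype(np.uint8); b=((mx<115)&(mx-mn>22)&(im[...,0]>im[...,2]+18)).astype(np.uint8)
    def comps(m,lo,hi):
        n,l,st,ce=cv2.connectedComponentsWithStats(m,connectivity=4)
        return [(ce[i],l==i,st[i]) for i in range(1,n) if lo<st[i][4]<hi and x0<ce[i][0]<x1 and y0<ce[i][1]<y1]
    W=comps(w,150,900); B=comps(b,25,200)
    for cw,mw,sw in W:
        P=onz(c,*cw,.05)
        for cb,mb,sb in B:
            Q=onz(c,*cb,.04); d=P-Q
            if np.linalg.norm(d[:2])<.09:
                u=d[:2]/np.linalg.norm(d[:2]); 
                r=cv2.minAreaRect(np.argwhere(mw)[:,::-1].astype(np.float32))
                print('bin: origin',(Q[:2]+.040*u).round(4),'yaw',np.degrees(np.arctan2(u[1],u[0])).round(1),'areas',sw[4],sb[4],'block',Q[:2].round(4),'|d|',np.linalg.norm(d[:2]).round(4),'rect',np.round(r[2],1),np.round(r[1],1),'px',cb.round(1))
E
python3 -c "
from h import *
t=snap('top','t22.png');go([.4,0,.2],-92.3)
bins(cv2.imread('pics/top1.png')[:,:,::-1],t);print('now');bins(t['color'],t)"
```

```text
t 31.4 pos [ 0.3781 -0.1089  0.237 ] psi -92.59 F [-0.3 -0.2  0.4] op 0.503 tilt 0.17 | delta now [  17.1 -109.8   37.2] turn -0.005 delta after turn [  17.5 -109.7   37. ]
bin: origin [ 0.493  -0.1019] yaw -12.9 areas 450 60 block [ 0.454 -0.093] |d| 0.0466 rect 10.6 [21.8 23.5] px [365.6 248.6]
now
```

```bash
python3 -c "
from h import *
im=cv2.imread('pics/t22.png')[:,:,::-1].astype(int);mx,mn=im.max(2),im.min(2)
w=((mx-mn<28)&(mn>140)).astype(np.uint8); b=((mx<125)&(mx-mn>22)&(im[...,0]>im[...,2]+18)).astype(np.uint8)
for n,m in(('w',w),('b',b)):
    k,l,st,ce=cv2.connectedComponentsWithStats(m,connectivity=4)
    print(n,[(st[i].tolist(),ce[i].round(1).tolist()) for i in range(1,k) if st[i][4]>20 and 220<ce[i][0]<470 and 200<ce[i][1]<310])
print(im[235:275:2,284].tolist())
"
```

```text
w [([322, 187, 6, 33, 150], [324.0, 202.4]), ([283, 224, 34, 6, 152], [299.9, 226.0]), ([273, 245, 23, 23, 449], [284.5, 256.6])]
b [([275, 220, 46, 3, 67], [296.3, 221.4]), ([424, 242, 9, 13, 78], [428.2, 248.6]), ([414, 271, 115, 66, 753], [464.0, 285.1])]
[[169, 137, 101], [172, 141, 104], [179, 147, 110], [185, 155, 116], [168, 137, 100], [166, 155, 141], [203, 201, 196], [205, 203, 198], [201, 198, 194], [201, 199, 193], [207, 204, 200], [205, 202, 196], [206, 202, 198], [203, 200, 196], [200, 196, 191], [181, 178, 174], [164, 158, 152], [77, 52, 38], [74, 43, 25], [71, 42, 27]]
```

```bash
cat >> h.py <<'E'
def wbin(im,c,seed):
    im=im.astype(int);mx,mn=im.max(2),im.min(2);w=((mx-mn<28)&(mn>140)).astype(np.uint8)
    k,l,st,ce=cv2.connectedComponentsWithStats(w,connectivity=4)
    i=min((j for j in range(1,k) if 250<st[j][4]<700),key=lambda j:np.hypot(*(ce[j]-seed)))
    m=l==i; x,y,ww,h,a=st[i]
    rows=np.arange(y+8,y+h-3); L=np.array([np.where(m[v])[0].min() for v in rows]);Rr=np.array([np.where(m[v])[0].max() for v in rows])
    A=[]
    for e in(L,Rr):
        k1=np.polyfit(rows,e,1); p,q=[onz(c,np.polyval(k1,v),v,.04) for v in(rows[-1],rows[0])]; A.append(np.degrees(np.arctan2(*(q-p)[[1,0]])))
    r=cv2.minAreaRect(np.argwhere(m)[:,::-1].astype(np.float32)); P=onz(c,*ce[i],.05)
    print('px',ce[i].round(1),st[i],'P',P.round(4),'yaw edges',np.round(A,1),'rect',np.round(r[2],1))
E
python3 -c "
from h import *
t=snap('top')
i1=cv2.imread('pics/top1.png')[:,:,::-1];i2=cv2.imread('pics/t22.png')[:,:,::-1]
wbin(i1,t,(368,234));wbin(i1,t,(425,235));wbin(i2,t,(284,256))
print(onz(t,284,275,0),onz(t,284,272,.04))
"
```

```text
px [369.3 231.3] [357 219  25  26 467] P [ 0.4991 -0.1035  0.05  ] yaw edges [ -3.8 -15.8] rect 10.6
px [369.3 231.3] [357 219  25  26 467] P [ 0.4991 -0.1035  0.05  ] yaw edges [ -3.8 -15.8] rect 10.6
px [284.5 256.6] [273 245  23  23 449] P [0.4394 0.1206 0.05  ] yaw edges [-1.4 -1.5] rect 90.0
[0.38777408 0.12726483 0.        ] [0.39868173 0.12373068 0.04      ]
```

>>> {"api": "arm_command", "payload": {
  "plan": [1,-38,0,-0.019,1,-38,10,0,1,-38,10,0,1,-38,20,0,1,-38,20,0,1,-38,20,0,0,0,0,0],
  "grip": 0.6
}}

```text
time_s: 32.15
eef_pos: [0.3865, 0.1256, 0.155]
eef_rot: [-0.001, 1.0, -0.007, -0.003]
wrist_force: [0.3, -1.0, -0.7]
opening: 0.597
```

```bash
python3 -c "
from h import *
go([.3758,.1223,.026],-91.5)"
```

```text
t 32.15 pos [0.3865 0.1256 0.155 ] psi -90.79 F [ 0.3 -1.  -0.7] op 0.597 tilt 0.4 | delta now [ -9.7   3.6 129. ] turn 0.012 delta after turn [-10.6   3.5 129. ]
```

>>> {"api": "arm_command", "payload": {
  "plan": [-5,1.5,20,0.006,-5,1.5,30,0.006,0,0,30,0,0,0,20,0,0,0,15,0,0,0,10,0,0,0,2,0,0,0,0,0]
}}

```text
time_s: 32.95
eef_pos: [0.3801, 0.118, 0.0314]
eef_rot: [0.0, 1.0, -0.016, -0.0]
wrist_force: [-0.1, -0.6, 0.7]
opening: 0.6
```

>>> {"api": "arm_command", "payload": {
  "plan": [0,0,0,0,0,0,0,0,0,0,0,0,0,0,0,0,0,0,0,0],
  "grip": 0
}}

```text
time_s: 33.45
eef_pos: [0.3804, 0.1178, 0.0317]
eef_rot: [-0.0, 1.0, -0.017, 0.0]
wrist_force: [-1.1, 0.2, 5.4]
opening: 0.112
```

```bash
python3 -c "
from h import *
go([.3758,.1223,.026],-91.5)"
```

```text
t 33.45 pos [0.3804 0.1178 0.0317] psi -91.91 F [-1.1  0.2  5.4] op 0.112 tilt 0.04 | delta now [-4.8 -4.3  5.7] turn -0.007 delta after turn [-4.7 -4.3  5.7]
```

>>> {"api": "arm_command", "payload": {
  "plan": [0,0,-5,0,0,0,-5,0,0,0,-4,0.007,6.4,7.1,0,0,6.4,7.1,0,0,6.4,7.1,0,0,6.4,7.1,0,0,6.4,7.1,0,0,0,0,0,0]
}}

```text
time_s: 34.35
eef_pos: [0.4119, 0.0799, 0.0454]
eef_rot: [0.0, 1.0, -0.021, 0.0]
wrist_force: [-0.4, 0.5, -1.4]
opening: 0.113
```

>>> {"api": "arm_command", "payload": {
  "plan": [3,0,0,0,3,0,0,0,3,0,0,0,1,0,-1,0,1,0,-1,0,1,0,-1,0,1,0,-1,0,1,0,-1,0,0,0,0,0]
}}

```text
time_s: 35.25
eef_pos: [0.4232, 0.0807, 0.0498]
eef_rot: [-0.0, 1.0, -0.02, -0.002]
wrist_force: [-4.6, -0.2, -1.6]
opening: 0.113
```

```bash
python3 -c "
from h import *
go([.4255,.081,.059],-92.3);print(ctrl.get_obs()['torque'].round(2))
t=snap('top','t23.png');wbin(t['color'],t,(297,240))
s=snap('side','s23.png');print([(round(a-260,1),int(b)) for a,b in edge('s23.png',0,0)][::2])"
```

```text
t 35.25 pos [0.4232 0.0807 0.0498] psi -92.29 F [-4.6 -0.2 -1.6] op 0.113 tilt 0.19 | delta now [ 2.3 -0.4 -9.2] turn 0.0 delta after turn [ 2.3 -0.4 -9.2]
[ 0.08  1.11 -0.02]
px [299.6 235.5] [283 224  34  25 572] P [0.4935 0.0795 0.05  ] yaw edges [-9.2 11.5] rect 90.0
[(np.float64(18.6), 210), (np.float64(22.5), 212), (np.float64(27.3), 214), (np.float64(28.6), 216), (np.float64(28.6), 218), (np.float64(28.9), 220), (np.float64(28.8), 222), (np.float64(28.8), 224), (np.float64(27.6), 226), (np.float64(26.7), 228), (np.float64(26.9), 230), (np.float64(26.9), 232), (np.float64(28.9), 234), (np.float64(33.1), 236), (np.float64(36.5), 238), (np.float64(22.9), 251), (np.float64(20.4), 253), (np.float64(17.6), 255)]
```

>>> {"api": "arm_command", "payload": {
  "plan": [1,0,-1,0,1,0,-1,0,1,0,-1,0,1,0,-1,0,1,0,-1,0,1,0,-1,0,0,0,0,0]
}}

```text
time_s: 36.05
eef_pos: [0.4262, 0.0804, 0.0548]
eef_rot: [0.0, 1.0, -0.02, -0.005]
wrist_force: [-12.1, -2.2, 1.2]
opening: 0.118
```

>>> {"api": "arm_command", "payload": {
  "plan": [1,0,-1,0,1,0,-1,0,1,0,-0.5,0,1,0,-0.5,0,1,0,-0.5,0,0,0,0,0]
}}

```text
time_s: 36.65
eef_pos: [0.429, 0.0805, 0.0577]
eef_rot: [-0.0, 1.0, -0.02, -0.007]
wrist_force: [-18.8, -1.0, 7.3]
opening: 0.113
```

```bash
python3 -c "
from h import *
go([.4255,.081,.059],-92.3);print(ctrl.get_obs()['torque'].round(2))
s=snap('side','s24.png');print([(round(a-260,1),int(b)) for a,b in edge('s24.png',0,0)][::2])"
```

```text
t 36.65 pos [0.429  0.0805 0.0577] psi -92.25 F [-18.8  -1.    7.3] op 0.113 tilt 0.84 | delta now [-3.5 -0.3 -1.3] turn 0.001 delta after turn [-3.5 -0.3 -1.3]
[-0.2   3.49 -0.08]
[(np.float64(21.5), 209), (np.float64(25.4), 211), (np.float64(30.4), 213), (np.float64(30.5), 215), (np.float64(30.5), 217), (np.float64(30.3), 219), (np.float64(30.4), 221), (np.float64(30.2), 223), (np.float64(28.6), 225), (np.float64(28.3), 227), (np.float64(28.2), 229), (np.float64(28.0), 231), (np.float64(28.4), 233), (np.float64(30.9), 235), (np.float64(34.5), 237), (np.float64(38.5), 239), (np.float64(21.1), 251), (np.float64(17.8), 253)]
```

>>> {"api": "arm_command", "payload": {
  "plan": [1,0,-1,0,1,0,-0.5,0,1,0,-0.5,0,1,0,0,0,0,0,0,0]
}}

```text
time_s: 37.2
eef_pos: [0.4298, 0.0806, 0.0587]
eef_rot: [-0.0, 1.0, -0.019, -0.011]
wrist_force: [-27.2, -1.1, 12.3]
opening: 0.115
```

```bash
python3 -c "
from h import *
go([.4255,.081,.059],-92.3)
s=snap('side','s24.png');print([(round(a-260,1),int(b)) for a,b in edge('s24.png',0,0)][::2]);print(btilt('s24.png',lo=226,hi=232))"
```

```text
t 37.2 pos [0.4298 0.0806 0.0587] psi -92.23 F [-27.2  -1.1  12.3] op 0.115 tilt 1.24 | delta now [-4.3 -0.2 -0.2] turn 0.001 delta after turn [-4.3 -0.2 -0.3]
[(np.float64(21.5), 209), (np.float64(26.5), 211), (np.float64(30.5), 213), (np.float64(30.8), 215), (np.float64(30.8), 217), (np.float64(30.7), 219), (np.float64(30.5), 221), (np.float64(30.3), 223), (np.float64(28.7), 225), (np.float64(28.5), 227), (np.float64(28.3), 229), (np.float64(28.3), 231), (np.float64(28.5), 233), (np.float64(30.9), 235), (np.float64(34.6), 237), (np.float64(38.4), 239), (np.float64(21.0), 251), (np.float64(17.7), 253)]
(np.float64(5.322198370625683), [[71.9, 81.7], [70.3, 64.5]])
```

>>> {"api": "arm_command", "payload": {
  "plan": [-5,0,-1,0,-5,0,-3,0,-5,0,-5,0,-5,0,-8,0,0,0,-8,0,0,0,-7,0,0,0,0,0]
}}

```text
time_s: 38.0
eef_pos: [0.4213, 0.0805, 0.0955]
eef_rot: [0.0, 1.0, -0.02, 0.002]
wrist_force: [0.3, 0.6, -1.0]
opening: 0.111
```

```bash
python3 -c "
from h import *
go([.436,.0805,.0917],-92.3)"
```

```text
t 38.0 pos [0.4213 0.0805 0.0955] psi -92.3 F [ 0.3  0.6 -1. ] op 0.111 tilt 0.21 | delta now [14.7 -0.6  3.8] turn -0.0 delta after turn [14.7 -0.6  3.8]
```

>>> {"api": "arm_command", "payload": {
  "plan": [0,0,4,0,3,0,0,0,3,0,0,0,3,0,0,0,3,0,0,0,2,0,0,0,1,0,0,0,1,0,0,0,1,0,0,0,0,0,0,0]
}}

```text
time_s: 39.0
eef_pos: [0.4366, 0.08, 0.0898]
eef_rot: [-0.0, 1.0, -0.02, -0.0]
wrist_force: [-0.2, 0.9, -1.9]
opening: 0.113
```

```bash
python3 -c "
from h import *
go([.436,.0805,.0917],-92.3)
s=snap('side','s25.png');print([(round(a-260,1),int(b)) for a,b in edge('s25.png',0,0)][::2]);print(btilt('s25.png',lo=216,hi=232),btilt('s8.png',lo=216,hi=232))"
```

```text
t 39.0 pos [0.4366 0.08   0.0898] psi -92.3 F [-0.2  0.9 -1.9] op 0.113 tilt 0.01 | delta now [-0.6 -0.5 -1.9] turn -0.0 delta after turn [-0.6 -0.5 -1.9]
[(np.float64(15.0), 196), (np.float64(26.0), 198), (np.float64(30.0), 200), (np.float64(32.6), 202), (np.float64(32.7), 204), (np.float64(32.5), 206), (np.float64(32.5), 208), (np.float64(33.2), 210), (np.float64(32.1), 212), (np.float64(30.5), 214), (np.float64(30.3), 216), (np.float64(30.4), 218), (np.float64(30.0), 220), (np.float64(30.5), 222), (np.float64(30.5), 224), (np.float64(30.3), 226), (np.float64(30.2), 228), (np.float64(30.0), 230), (np.float64(30.0), 232), (np.float64(29.7), 234), (np.float64(33.0), 236), (np.float64(36.5), 238)]
(np.float64(3.135556712777358), [[79.8, 107.1], [77.3, 60.6]]) (np.float64(1.9110436416117014), [[77.5, 108.3], [75.9, 61.3]])
```

>>> {"api": "arm_command", "payload": {
  "plan": [1,0,0,0,1,0,0,0,1,0,0,0,1,0,0,0,0,0,0,0]
}}

```text
time_s: 39.6
eef_pos: [0.4373, 0.0802, 0.0882]
eef_rot: [-0.0, 1.0, -0.02, -0.004]
wrist_force: [-8.5, -0.5, -1.2]
opening: 0.11
```

>>> {"api": "arm_command", "payload": {
  "plan": [0,0,-2,0,0,0,-2,0,0,0,-2,0,-0.2,0,-2,0,-0.2,0,-2,0,-0.2,0,-2,0,0,0,0,0]
}}

```text
time_s: 40.3
eef_pos: [0.4367, 0.0799, 0.1]
eef_rot: [0.0, 1.0, -0.02, -0.004]
wrist_force: [-6.5, -0.8, -7.0]
opening: 0.117
```

```bash
python3 -c "
from h import *
go([.436,.0805,.0917],-92.3)
s=snap('side','s26.png');print([(round(a-260,1),int(b)) for a,b in edge('s26.png',0,0)][:20:2]);print(btilt('s26.png',lo=216,hi=232))"
```

```text
t 40.3 pos [0.4367 0.0799 0.1   ] psi -92.31 F [-6.5 -0.8 -7. ] op 0.117 tilt 0.43 | delta now [-0.7 -0.6  8.3] turn -0.0 delta after turn [-0.7 -0.6  8.3]
[(np.float64(23.5), 195), (np.float64(27.6), 197), (np.float64(31.8), 199), (np.float64(32.7), 201), (np.float64(32.7), 203), (np.float64(32.6), 205), (np.float64(32.5), 207), (np.float64(32.6), 209), (np.float64(30.6), 211), (np.float64(30.3), 213)]
(np.float64(5.837421003070617), [[78.9, 107.6], [74.3, 62.2]])
```

>>> {"api": "arm_command", "payload": {
  "plan": [0,0,-2,0,0,0,-2,0,0,0,-2,0,0,0,-2,0,0,0,0,0]
}}

```text
time_s: 40.9
eef_pos: [0.4379, 0.0799, 0.1087]
eef_rot: [0.0, 1.0, -0.02, -0.002]
wrist_force: [-6.8, -0.4, -6.0]
opening: 0.112
```

>>> {"api": "arm_command", "payload": {
  "plan": [0,0,-2,0,0,0,-2,0,0,0,-2,0,0,0,-2,0,0,0,0,0]
}}

```text
time_s: 41.4
eef_pos: [0.4412, 0.0798, 0.1187]
eef_rot: [0.0, 1.0, -0.02, 0.001]
wrist_force: [-0.6, -0.7, -4.1]
opening: 0.114
```

```bash
python3 -c "
from h import *
go([.436,.0805,.0917],-92.3)
s=snap('side','s27.png');print([(round(a-260,1),int(b)) for a,b in edge('s27.png',0,0)][:20:2]);print(btilt('s27.png',lo=216,hi=231))"
```

```text
t 41.4 pos [0.4412 0.0798 0.1187] psi -92.32 F [-0.6 -0.7 -4.1] op 0.114 tilt 0.15 | delta now [-5.3 -0.5 27. ] turn -0.0 delta after turn [-5.3 -0.5 27. ]
[(np.float64(27.3), 197), (np.float64(31.9), 199), (np.float64(33.4), 201), (np.float64(33.1), 203), (np.float64(32.5), 205), (np.float64(32.3), 207), (np.float64(31.6), 209), (np.float64(30.1), 211), (np.float64(29.5), 213), (np.float64(29.2), 215)]
(np.float64(16.870763769955072), [[76.7, 108.7], [65.1, 70.5]])
```

>>> {"api": "arm_command", "payload": {
  "plan": [0.3,0,-2,0,0.3,0,-2,0,0.3,0,-2,0,0.4,0,-2,0,0.4,0,-2,0,0.4,0,-2,0,0.4,0,-2,0,0.4,0,-2,0,0.4,0,-2,0,0.4,0,-2,0,0,0,0,0]
}}

```text
time_s: 42.6
eef_pos: [0.4438, 0.0796, 0.138]
eef_rot: [0.0, 1.0, -0.02, 0.0]
wrist_force: [3.3, -0.7, -4.8]
opening: 0.11
```

```bash
python3 -c "
from h import *
go([.436,.0805,.0917],-92.3)
s=snap('side','s28.png');print([(round(a-260,1),int(b)) for a,b in edge('s28.png',0,0)][:20:2]);print(btilt('s28.png',lo=216,hi=228))"
```

```text
t 42.6 pos [0.4438 0.0796 0.138 ] psi -92.3 F [ 3.3 -0.7 -4.8] op 0.11 tilt 0.02 | delta now [-7.9 -0.6 46.3] turn -0.0 delta after turn [-7.8 -0.6 46.3]
[(np.float64(23.5), 195), (np.float64(27.4), 197), (np.float64(32.2), 199), (np.float64(32.9), 201), (np.float64(32.6), 203), (np.float64(32.0), 205), (np.float64(31.3), 207), (np.float64(30.2), 209), (np.float64(29.1), 211), (np.float64(28.5), 213)]
(np.float64(26.39979085457808), [[71.5, 111.5], [57.7, 83.6]])
```

>>> {"api": "arm_command", "payload": {
  "plan": [0.5,0,-2,0,0.5,0,-2,0,0.5,0,-2,0,0.5,0,-2,0,0.5,0,-2,0,0.5,0,-2,0,0.5,0,-2,0,0.5,0,-2,0,0.5,0,-2,0,0.5,0,-2,0,0,0,0,0]
}}

```text
time_s: 43.8
eef_pos: [0.4491, 0.0796, 0.1582]
eef_rot: [-0.0, 1.0, -0.02, 0.0]
wrist_force: [4.7, 1.0, -5.3]
opening: 0.11
```

```bash
python3 -c "
from h import *
go([.436,.0805,.0917],-92.3)
s=snap('side','s29.png');print([(round(a-260,1),int(b)) for a,b in edge('s29.png',0,0)][:20:2]);print(btilt('s29.png',lo=216,hi=228))"
```

```text
t 43.8 pos [0.4491 0.0796 0.1582] psi -92.3 F [ 4.7  1.  -5.3] op 0.11 tilt 0.05 | delta now [-13.2  -0.4  66.5] turn 0.0 delta after turn [-13.2  -0.4  66.5]
[(np.float64(23.5), 195), (np.float64(27.4), 197), (np.float64(32.1), 199), (np.float64(32.4), 201), (np.float64(32.0), 203), (np.float64(30.9), 205), (np.float64(29.4), 207), (np.float64(28.1), 209), (np.float64(27.3), 211), (np.float64(26.7), 213)]
(np.float64(36.796716893835054), [[63.1, 115.9], [44.5, 90.9]])
```

>>> {"api": "arm_command", "payload": {
  "plan": [1,0,0,0,1,0,0,0,1,0,0.5,0,1,0,1,0,1,0,1,0,1,0,1,0,0,0,0,0]
}}

```text
time_s: 44.6
eef_pos: [0.4549, 0.0792, 0.1543]
eef_rot: [0.0, 1.0, -0.02, -0.0]
wrist_force: [0.4, 0.2, -1.4]
opening: 0.106
```

```bash
python3 -c "
from h import *
go([.436,.0805,.0917],-92.3)
s=snap('side','s30.png');print([(round(a-260,1),int(b)) for a,b in edge('s30.png',0,0)][:20:2]);print(btilt('s30.png',lo=216,hi=228))"
```

```text
t 44.6 pos [0.4549 0.0792 0.1543] psi -92.31 F [ 0.4  0.2 -1.4] op 0.106 tilt 0.0 | delta now [-18.9  -0.5  62.6] turn -0.0 delta after turn [-18.9  -0.5  62.6]
[(np.float64(25.4), 196), (np.float64(29.3), 198), (np.float64(33.6), 200), (np.float64(33.5), 202), (np.float64(31.6), 204), (np.float64(31.0), 206), (np.float64(30.6), 208), (np.float64(29.4), 210), (np.float64(29.5), 212), (np.float64(28.5), 214)]
(np.float64(36.66424142716252), [[72.0, 111.2], [53.3, 86.1]])
```

>>> {"api": "arm_command", "payload": {
  "plan": [1,0,0.5,0,1,0,0.5,0,1,0,0.5,0,1,0,0.5,0,0,0,0,0]
}}

```text
time_s: 45.2
eef_pos: [0.459, 0.0791, 0.1523]
eef_rot: [0.0, 1.0, -0.02, 0.0]
wrist_force: [-0.2, -0.7, -0.1]
opening: 0.106
```

```bash
python3 -c "
from h import *
go([.436,.0805,.0917],-92.3)
s=snap('side','s31.png')"
```

```text
t 45.2 pos [0.459  0.0791 0.1523] psi -92.31 F [-0.2 -0.7 -0.1] op 0.106 tilt 0.01 | delta now [-23.   -0.5  60.6] turn -0.0 delta after turn [-23.   -0.5  60.6]
```

>>> {"api": "arm_command", "payload": {
  "plan": [1,0,0,0,1,0,0,0,1,0,0,0,0,0,0,0]
}}

```text
time_s: 45.65
eef_pos: [0.4619, 0.079, 0.1523]
eef_rot: [0.0, 1.0, -0.02, 0.0]
wrist_force: [0.6, 0.1, -1.1]
opening: 0.103
```

>>> {"api": "arm_command", "payload": {
  "plan": [1,0,0,0,1,0,0,0,0,0,0,0]
}}

```text
time_s: 45.95
eef_pos: [0.4636, 0.0789, 0.1522]
eef_rot: [-0.0, 1.0, -0.02, -0.0]
wrist_force: [-1.3, 0.0, -0.8]
opening: 0.105
```

```bash
python3 -c "
from h import *
go([.436,.0805,.0917],-92.3)
s=snap('side','s32.png');print([(round(a-260,1),int(b)) for a,b in edge('s32.png',0,0)][::2]);print(btilt('s32.png',lo=216,hi=228))
cv2.imwrite('pics/v32.png',cv2.resize(s['color'][170:250,245:325,::-1],None,fx=7.4,fy=7.4,interpolation=cv2.INTER_CUBIC))"
```

```text
t 45.95 pos [0.4636 0.0789 0.1522] psi -92.3 F [-1.3  0.  -0.8] op 0.105 tilt 0.04 | delta now [-27.6  -0.5  60.5] turn -0.0 delta after turn [-27.6  -0.5  60.5]
[(np.float64(23.6), 195), (np.float64(27.5), 197), (np.float64(32.2), 199), (np.float64(35.0), 201), (np.float64(34.0), 203), (np.float64(33.5), 205), (np.float64(32.6), 207), (np.float64(32.6), 209), (np.float64(32.0), 211), (np.float64(31.0), 213), (np.float64(30.5), 215), (np.float64(29.5), 217), (np.float64(29.3), 219), (np.float64(28.6), 221), (np.float64(27.6), 223), (np.float64(13.3), 226), (np.float64(16.9), 228), (np.float64(21.0), 230), (np.float64(24.9), 232), (np.float64(28.8), 234), (np.float64(33.0), 236), (np.float64(37.1), 238)]
(np.float64(85.88761276424925), [[88.1, 102.8], [30.6, 98.6]])
```

>>> {"api": "arm_command", "payload": {
  "plan": [-0.6,0,2,0,-0.6,0,2,0,-0.6,0,2,0,-0.6,0,2,0,-0.6,0,2,0,-0.6,0,2,0,0,0,0,0]
}}

```text
time_s: 46.75
eef_pos: [0.46, 0.079, 0.1401]
eef_rot: [0.0, 1.0, -0.02, -0.0]
wrist_force: [-0.1, -0.8, -0.1]
opening: 0.107
```

```bash
python3 -c "
from h import *
go([.436,.0805,.0917],-92.3)
s=snap('side','s33.png');print([(round(a-260,1),int(b)) for a,b in edge('s33.png',0,0)][:24]);print(btilt('s33.png',lo=212,hi=224))"
```

```text
t 46.75 pos [0.46   0.079  0.1401] psi -92.31 F [-0.1 -0.8 -0.1] op 0.107 tilt 0.01 | delta now [-24.1  -0.5  48.4] turn -0.0 delta after turn [-24.1  -0.5  48.4]
[(np.float64(27.3), 197), (np.float64(29.4), 198), (np.float64(32.2), 199), (np.float64(34.4), 200), (np.float64(36.1), 201), (np.float64(36.3), 202), (np.float64(35.8), 203), (np.float64(35.5), 204), (np.float64(35.5), 205), (np.float64(34.5), 206), (np.float64(33.5), 207), (np.float64(33.1), 208), (np.float64(32.9), 209), (np.float64(33.3), 210), (np.float64(32.0), 211), (np.float64(31.5), 212), (np.float64(31.5), 213), (np.float64(31.5), 214), (np.float64(31.5), 215), (np.float64(31.1), 216), (np.float64(30.5), 217), (np.float64(30.6), 218), (np.float64(30.2), 219), (np.float64(29.8), 220)]
(np.float64(26.6815185864302), [[86.1, 115.6], [72.0, 87.6]])
```

>>> {"api": "arm_command", "payload": {
  "plan": [-0.4,0,2,0,-0.4,0,2,0,-0.4,0,2,0,-0.3,0,2,0,-0.3,0,2,0,-0.3,0,2,0,0,0,0,0]
}}

```text
time_s: 47.55
eef_pos: [0.4581, 0.0792, 0.1282]
eef_rot: [-0.0, 1.0, -0.02, 0.0]
wrist_force: [-2.8, 0.4, 5.3]
opening: 0.11
```

```bash
python3 -c "
from h import *
go([.436,.0805,.0917],-92.3)
s=snap('side','s34.png');print([(round(a-260,1),int(b)) for a,b in edge('s34.png',0,0)][:30]);print(btilt('s34.png',lo=212,hi=226))"
```

```text
t 47.55 pos [0.4581 0.0792 0.1282] psi -92.3 F [-2.8  0.4  5.3] op 0.11 tilt 0.01 | delta now [-22.1  -0.4  36.5] turn -0.0 delta after turn [-22.1  -0.4  36.5]
[(np.float64(27.4), 197), (np.float64(29.4), 198), (np.float64(32.2), 199), (np.float64(34.3), 200), (np.float64(36.0), 201), (np.float64(36.2), 202), (np.float64(35.9), 203), (np.float64(35.6), 204), (np.float64(35.5), 205), (np.float64(34.8), 206), (np.float64(33.7), 207), (np.float64(33.5), 208), (np.float64(33.3), 209), (np.float64(33.5), 210), (np.float64(32.5), 211), (np.float64(32.5), 212), (np.float64(32.1), 213), (np.float64(32.0), 214), (np.float64(32.3), 215), (np.float64(32.2), 216), (np.float64(31.6), 217), (np.float64(31.5), 218), (np.float64(31.2), 219), (np.float64(30.9), 220), (np.float64(30.6), 221), (np.float64(30.5), 222), (np.float64(30.2), 223), (np.float64(29.7), 224), (np.float64(29.5), 225), (np.float64(29.3), 226)]
(np.float64(20.966477015488845), [[88.5, 114.3], [75.3, 79.8]])
```

>>> {"api": "arm_command", "payload": {
  "plan": [-0.3,0,2,0,0,0,2,0,0,0,2,0,0,0,2,0,0,0,2,0,0,0,2,0,0,0,0,0]
}}

```text
time_s: 48.35
eef_pos: [0.4558, 0.0791, 0.1152]
eef_rot: [0.0, 1.0, -0.02, -0.002]
wrist_force: [-7.6, -1.1, 4.9]
opening: 0.107
```

```bash
python3 -c "
from h import *
go([.436,.0805,.0917],-92.3)
s=snap('side','s35.png');print([(round(a-260,1),int(b)) for a,b in edge('s35.png',0,0)][:30:2]);print(btilt('s35.png',lo=212,hi=226))"
```

```text
t 48.35 pos [0.4558 0.0791 0.1152] psi -92.31 F [-7.6 -1.1  4.9] op 0.107 tilt 0.27 | delta now [-19.7  -0.6  23.5] turn -0.0 delta after turn [-19.8  -0.6  23.5]
[(np.float64(29.3), 198), (np.float64(34.2), 200), (np.float64(36.5), 202), (np.float64(36.5), 204), (np.float64(34.9), 206), (np.float64(34.2), 208), (np.float64(34.6), 210), (np.float64(33.5), 212), (np.float64(33.6), 214), (np.float64(33.6), 216), (np.float64(33.5), 218), (np.float64(33.2), 220), (np.float64(32.5), 222), (np.float64(32.5), 224), (np.float64(32.1), 226)]
(np.float64(10.608804531801377), [[92.9, 112.0], [85.8, 74.1]])
```

>>> {"api": "arm_command", "payload": {
  "plan": [-0.8,0,2,0,-0.4,0,2,0,0,0,2,0,0,0,2,0,0,0,2,0,0,0,0,0]
}}

```text
time_s: 49.05
eef_pos: [0.4526, 0.0794, 0.1042]
eef_rot: [-0.0, 1.0, -0.02, -0.004]
wrist_force: [-11.2, -0.2, 3.7]
opening: 0.105
```

```bash
python3 -c "
from h import *
go([.436,.0805,.0917],-92.3)
s=snap('side','s36.png');print([(round(a-260,1),int(b)) for a,b in edge('s36.png',0,0)][:30:2]);print(btilt('s36.png',lo=212,hi=226))"
```

```text
t 49.05 pos [0.4526 0.0794 0.1042] psi -92.3 F [-11.2  -0.2   3.7] op 0.105 tilt 0.51 | delta now [-16.5  -0.4  12.6] turn -0.0 delta after turn [-16.6  -0.4  12.5]
[(np.float64(27.8), 195), (np.float64(32.3), 199), (np.float64(35.5), 201), (np.float64(36.2), 203), (np.float64(35.8), 205), (np.float64(34.3), 207), (np.float64(34.3), 209), (np.float64(34.8), 211), (np.float64(33.6), 213), (np.float64(34.2), 215), (np.float64(34.3), 217), (np.float64(33.9), 219), (np.float64(33.9), 221), (np.float64(33.6), 223), (np.float64(33.6), 225)]
(np.float64(4.2069163524579825), [[93.9, 111.5], [90.9, 71.2]])
```

>>> {"api": "arm_command", "payload": {
  "plan": [-2,0,1,0,-1,0,1,0,-1,0,1,0,-1,0,1,0,0,0,1,0,0,0,0,0]
}}

```text
time_s: 49.75
eef_pos: [0.4522, 0.0796, 0.1015]
eef_rot: [-0.0, 1.0, -0.02, 0.001]
wrist_force: [-1.2, 2.4, 4.4]
opening: 0.103
```

>>> {"api": "arm_command", "payload": {
  "plan": [-1,0,0,0,-1,0,0,0,-1,0,0,0,-1,0,0,0,-1,0,0,0,0,0,0,0]
}}

```text
time_s: 50.35
eef_pos: [0.4469, 0.0794, 0.1016]
eef_rot: [0.0, 1.0, -0.02, 0.001]
wrist_force: [2.7, -0.1, 4.6]
opening: 0.103
```

```bash
python3 -c "
from h import *
go([.436,.0805,.0917],-92.3)
s=snap('side','s37.png');print([(round(a-260,1),int(b)) for a,b in edge('s37.png',0,0)][:30:2]);print(btilt('s37.png',lo=212,hi=226))"
```

```text
t 50.35 pos [0.4469 0.0794 0.1016] psi -92.31 F [ 2.7 -0.1  4.6] op 0.103 tilt 0.06 | delta now [-11.   -0.6   9.8] turn -0.0 delta after turn [-11.   -0.6   9.9]
[(np.float64(25.0), 196), (np.float64(29.4), 198), (np.float64(34.3), 200), (np.float64(35.1), 202), (np.float64(35.1), 204), (np.float64(34.8), 206), (np.float64(32.9), 208), (np.float64(34.0), 210), (np.float64(32.8), 212), (np.float64(32.7), 214), (np.float64(33.0), 216), (np.float64(33.3), 218), (np.float64(33.0), 220), (np.float64(32.9), 222), (np.float64(32.8), 224)]
(np.float64(1.7341215736845328), [[89.3, 113.9], [88.1, 72.8]])
```

>>> {"api": "arm_command", "payload": {
  "plan": [-1,0,0,0,-1,0,0,0,-1,0,0,0,0,0,0,0]
}}

```text
time_s: 50.85
eef_pos: [0.4439, 0.0797, 0.1015]
eef_rot: [0.0, 1.0, -0.02, 0.0]
wrist_force: [4.5, -0.1, 4.5]
opening: 0.106
```

```bash
python3 -c "
from h import *
go([.436,.0805,.0917],-92.3)
s=snap('side','s38.png');print(edge('s38.png',0,0)[10:30:3].tolist());print(btilt('s38.png',lo=212,hi=226))"
```

```text
t 50.85 pos [0.4439 0.0797 0.1015] psi -92.3 F [ 4.5 -0.1  4.5] op 0.106 tilt 0.06 | delta now [-7.9 -0.5  9.8] turn -0.0 delta after turn [-7.9 -0.5  9.8]
[[294.2950819672131, 206.0], [292.5983606557377, 209.0], [292.08188153310107, 212.0], [292.01063829787233, 215.0], [292.48039215686276, 218.0], [292.28, 221.0], [291.9222222222222, 224.0]]
(np.float64(1.7585717257033446), [[86.6, 115.3], [85.3, 74.3]])
```

>>> {"api": "arm_command", "payload": {
  "plan": [1,0,0,0,1,0,0,0,1,0,0.5,0,1,0,0.5,0,1,0,0.5,0,0,0,0,0]
}}

```text
time_s: 51.55
eef_pos: [0.4473, 0.0797, 0.0991]
eef_rot: [-0.0, 1.0, -0.02, -0.001]
wrist_force: [-3.4, 0.0, 4.5]
opening: 0.107
```

>>> {"api": "arm_command", "payload": {
  "plan": [0,0,0,0,0,0,0,0,0,0,0,0,0,0,0,0],
  "grip": 0.5
}}

```text
time_s: 51.95
eef_pos: [0.4485, 0.0796, 0.0997]
eef_rot: [-0.0, 1.0, -0.02, -0.0]
wrist_force: [-0.1, 1.2, -0.6]
opening: 0.501
```

```bash
python3 -c "
from h import *
go([.436,.0805,.0917],-92.3)
s=snap('side','s39.png');print([(round(a-260,1),int(b)) for a,b in edge('s39.png',0,0)][:40:2]);print(btilt('s39.png',lo=212,hi=226))"
```

```text
t 51.95 pos [0.4485 0.0796 0.0997] psi -92.3 F [-0.1  1.2 -0.6] op 0.501 tilt 0.01 | delta now [-12.5  -0.4   8. ] turn -0.0 delta after turn [-12.5  -0.4   8. ]
[(np.float64(27.8), 195), (np.float64(28.0), 197), (np.float64(33.5), 200), (np.float64(34.4), 202), (np.float64(34.5), 204), (np.float64(34.3), 206), (np.float64(32.5), 208), (np.float64(33.5), 210), (np.float64(33.0), 212), (np.float64(33.1), 214), (np.float64(33.6), 216), (np.float64(34.0), 218), (np.float64(33.9), 220), (np.float64(34.4), 222), (np.float64(34.4), 224), (np.float64(34.5), 226), (np.float64(34.6), 228), (np.float64(32.6), 230), (np.float64(30.7), 232), (np.float64(28.9), 234)]
(np.float64(-6.332471904852509), [[90.0, 113.5], [94.9, 69.0]])
```

>>> {"api": "arm_command", "payload": {
  "plan": [0,0,0,0,0,0,0,0,0,0,0,0,0,0,0,0,1,0,0,0,1,0,0,0,1,0,0,0,1,0,0,0,1,0,0,0,1,0,0,0,0,0,0,0],
  "grip": 0
}}

```text
time_s: 53.15
eef_pos: [0.4547, 0.0793, 0.0998]
eef_rot: [-0.0, 1.0, -0.02, 0.0]
wrist_force: [-0.5, 0.6, -0.0]
opening: 0.002
```

```bash
python3 -c "
from h import *
go([.436,.0805,.0917],-92.3)
s=snap('side','s40.png');print([(round(a-260,1),int(b)) for a,b in edge('s40.png',0,0)][:40:2]);print(btilt('s40.png',lo=212,hi=226))"
```

```text
t 53.15 pos [0.4547 0.0793 0.0998] psi -92.31 F [-0.5  0.6 -0. ] op 0.002 tilt 0.01 | delta now [-18.7  -0.5   8.1] turn -0.0 delta after turn [-18.7  -0.5   8.1]
[(np.float64(23.3), 195), (np.float64(27.7), 197), (np.float64(33.4), 200), (np.float64(34.4), 202), (np.float64(34.5), 204), (np.float64(34.3), 206), (np.float64(32.5), 208), (np.float64(33.4), 210), (np.float64(33.0), 212), (np.float64(33.2), 214), (np.float64(33.7), 216), (np.float64(33.9), 218), (np.float64(33.9), 220), (np.float64(34.3), 222), (np.float64(34.4), 224), (np.float64(34.5), 226), (np.float64(34.8), 228), (np.float64(32.6), 230), (np.float64(30.6), 232), (np.float64(28.9), 234)]
(np.float64(-6.207035256372205), [[90.0, 113.6], [94.8, 69.1]])
```

>>> {"api": "arm_command", "payload": {
  "plan": [-5,0,-3,0,-10,0,0,0,-10,0,0,0,-5,0,0,0,0,0,8,0,0,0,8,0,0,0,4,0,0,0,0,0]
}}

```text
time_s: 54.05
eef_pos: [0.424, 0.0805, 0.0817]
eef_rot: [-0.0, 1.0, -0.02, -0.001]
wrist_force: [-1.4, -0.3, 0.4]
opening: 0.0
```

>>> {"api": "arm_command", "payload": {
  "plan": [2,0,0,0,2,0,0,0,2,0,0,0,2,0,0,0,1,0,0,0,1,0,0,0,0,0,0,0]
}}

```text
time_s: 54.75
eef_pos: [0.431, 0.0804, 0.0821]
eef_rot: [-0.0, 1.0, -0.02, -0.004]
wrist_force: [-13.3, 0.3, 10.5]
opening: 0.001
```

```bash
python3 -c "
from h import *
go([.436,.0805,.0917],-92.3)
s=snap('side','s40.png');print([(round(a-260,1),int(b)) for a,b in edge('s40.png',0,0)][:40:2]);print(btilt('s40.png',lo=212,hi=226))"
```

```text
t 54.75 pos [0.431  0.0804 0.0821] psi -92.27 F [-13.3   0.3  10.5] op 0.001 tilt 0.48 | delta now [ 4.9 -0.3 -9.7] turn 0.001 delta after turn [ 5.  -0.3 -9.6]
[(np.float64(25.3), 196), (np.float64(29.1), 198), (np.float64(33.6), 200), (np.float64(34.4), 202), (np.float64(34.5), 204), (np.float64(34.4), 206), (np.float64(32.5), 208), (np.float64(33.4), 210), (np.float64(32.7), 212), (np.float64(33.1), 214), (np.float64(33.7), 216), (np.float64(34.0), 218), (np.float64(34.0), 220), (np.float64(34.3), 222), (np.float64(34.4), 224), (np.float64(34.5), 226), (np.float64(34.7), 228), (np.float64(32.6), 230), (np.float64(30.7), 232), (np.float64(28.9), 234)]
(np.float64(-6.779297597666997), [[89.7, 113.7], [95.0, 69.0]])
```

>>> {"api": "arm_command", "payload": {
  "plan": [-10,0,0,0,-10,0,0,0,-5,0,-30,0,0,0,-40,-0.14,0,0,-40,-0.14,0,0,-40,-0.14,0,0,-40,-0.14,0,0,0,-0.14,0,0,0,-0.14,0,0,0,-0.14,0,0,0,-0.14,0,0,0,-0.14,0,0,0,-0.14,0,0,0,-0.14,0,0,0,0],
  "grip": 0.5
}}

```text
time_s: 56.35
eef_pos: [0.4094, 0.0811, 0.2728]
eef_rot: [0.0, 0.731, 0.682, 0.0]
wrist_force: [-0.2, 1.1, -0.4]
opening: 0.501
```

```bash
python3 -c "
from h import *
t=snap('top','t41.png');s=snap('side','s41.png')
go([.584,.1158,.28],-4);wbin(t['color'],t,(297,232))
im=t['color'].astype(int);print(im[205:262:2,299].tolist())
print([(round(a-260,1),int(b)) for a,b in edge('s41.png',0,0)][:40:3])"
```

```text
t 56.45 pos [0.4094 0.0811 0.2728] psi -4.28 F [ 0.2 -0.5 -0.6] op 0.504 tilt 0.03 | delta now [ 47.6 171.5  -7.1] turn -0.005 delta after turn [ 46.8 171.7  -7.2]
px [299.2 231. ] [283 222  34  20 455] P [0.5052 0.0802 0.05  ] yaw edges [ 6.2 -1.6] rect -0.0
[[149, 94, 58], [146, 92, 55], [146, 94, 57], [146, 93, 57], [144, 90, 55], [147, 92, 57], [147, 93, 58], [145, 91, 54], [166, 131, 108], [198, 195, 190], [203, 199, 195], [205, 202, 197], [205, 201, 197], [205, 201, 197], [205, 202, 197], [201, 198, 194], [202, 199, 194], [161, 159, 155], [159, 155, 149], [59, 38, 30], [40, 36, 35], [42, 41, 41], [22, 20, 20], [55, 55, 56], [45, 42, 41], [101, 80, 60], [159, 130, 95], [90, 74, 53], [33, 30, 25]]
[(np.float64(24.9), 196), (np.float64(31.7), 199), (np.float64(34.4), 202), (np.float64(34.5), 205), (np.float64(32.5), 208), (np.float64(32.6), 211), (np.float64(33.1), 214), (np.float64(33.7), 217), (np.float64(33.9), 220), (np.float64(34.3), 223), (np.float64(34.5), 226), (np.float64(34.4), 229), (np.float64(30.6), 232), (np.float64(30.6), 235)]
```

>>> {"api": "arm_command", "payload": {
  "plan": [9.4,34.4,-2,0,9.4,34.4,-2,0,9.4,34.4,-2,0,9.4,34.4,-1,0,9.4,34.4,0,0,0,0,0,0]
}}

```text
time_s: 57.05
eef_pos: [0.5871, 0.116, 0.2781]
eef_rot: [-0.0, 0.733, 0.68, -0.0]
wrist_force: [-0.7, -0.4, 0.1]
opening: 0.499
```

```bash
python3 -c "
from h import *
go([.584,.1158,.176],-4)
t=snap('top')
im=t['color']
print(onz(t,299.5,237.5,.1),onz(t,299.5,221,.164))"
```

```text
t 57.05 pos [0.5871 0.116  0.2781] psi -4.25 F [-0.7 -0.4  0.1] op 0.499 tilt 0.05 | delta now [ -0.4  -3.  102.1] turn -0.004 delta after turn [ -0.4  -3.1 102.1]
[0.4882151  0.07749449 0.1       ] [0.52745973 0.07332406 0.164     ]
```

>>> {"api": "arm_command", "payload": {
  "plan": [0,-3,20,0,0,0,25,0,0,0,25,0,0,0,20,0,0,0,12,0,0,0,0,0]
}}

```text
time_s: 57.7
eef_pos: [0.5797, 0.1159, 0.1763]
eef_rot: [-0.001, 0.732, 0.681, -0.001]
wrist_force: [-0.6, -0.5, 0.3]
opening: 0.501
```

>>> {"api": "arm_command", "payload": {
  "plan": [0,0,0,0,0,0,0,0,0,0,0,0,0,0,0,0,0,0,0,0],
  "grip": 0
}}

```text
time_s: 58.2
eef_pos: [0.5831, 0.116, 0.1797]
eef_rot: [0.001, 0.732, 0.681, 0.002]
wrist_force: [3.7, 0.6, 5.3]
opening: 0.172
```

>>> {"api": "arm_command", "payload": {
  "plan": [-0.12,3.14,0,0.0785,-0.12,3.14,0,0.0785,-0.12,3.14,0,0.0785,-0.12,3.14,0,0.0785,-0.12,3.14,0,0.0785,-0.12,3.14,0,0.0785,-0.12,3.14,0,0.0785,-0.12,3.14,0,0.0785,-0.12,3.14,0,0.0785,-0.12,3.14,0,0.0785,-0.12,3.14,0,0.0785,-0.12,3.14,0,0.0785,-0.12,3.14,0,0.0785,-0.12,3.14,0,0.0785,-0.12,3.14,0,0.0785,-0.12,3.14,0,0.0785,-0.12,3.14,0,0.0785,-0.12,3.14,0,0.0785,-0.12,3.14,0,0.0785,-0.12,3.14,0,0.0785]
}}

```text
time_s: 60.2
eef_pos: [0.6209, 0.0742, 0.1797]
eef_rot: [-0.001, 0.999, -0.036, 0.003]
wrist_force: [5.8, 4.6, 3.9]
opening: 0.165
```

>>> {"api": "arm_command", "payload": {
  "plan": [0,0,0,0,0,0,0,0,0,0,0,0]
}}

```text
time_s: 60.5
eef_pos: [0.6209, 0.0739, 0.1797]
eef_rot: [-0.001, 0.999, -0.035, 0.003]
wrist_force: [6.9, 2.7, 4.0]
opening: 0.165
```

```bash
python3 -c "
from h import *
go([.6215,.0725,.176],-92.3)"
```

```text
t 60.5 pos [0.6209 0.0739 0.1797] psi -94.04 F [6.9 2.7 4. ] op 0.165 tilt 0.34 | delta now [0.7 1.4 3.7] turn -0.03 delta after turn [0.7 1.4 3.7]
```

>>> {"api": "arm_command", "payload": {
  "plan": [0,0,0,0,0,0,0,0,0,0,0,0,0,0,0,0],
  "grip": 0.5
}}

```text
time_s: 60.9
eef_pos: [0.6181, 0.0732, 0.1773]
eef_rot: [0.0, 0.999, -0.035, -0.001]
wrist_force: [0.2, -0.2, 0.8]
opening: 0.496
```

>>> {"api": "arm_command", "payload": {
  "plan": [0,0,-30,0,0,0,-40,0,0,0,-30,0,-30,10,0,0,-40,20,0,0,-40,20,0,0,-40,20,0,0,0,0,0,0]
}}

```text
time_s: 61.7
eef_pos: [0.4595, 0.0133, 0.2768]
eef_rot: [0.0, 0.999, -0.036, -0.002]
wrist_force: [0.3, 0.4, -0.1]
opening: 0.498
```

```bash
cat >> h.py <<'E'
def blk(im,c,box):
    x0,x1,y0,y1=box; im=im.astype(int);mx,mn=im.max(2),im.min(2);b=((mx<115)&(mx-mn>22)&(im[...,0]>im[...,2]+18)).astype(np.uint8);w=((mx-mn<28)&(mn>150)).astype(np.uint8)
    for n,m in(('b',b),('w',w)):
        k,l,st,ce=cv2.connectedComponentsWithStats(m,connectivity=4)
        for i in range(1,k):
            if st[i][4]>20 and x0<ce[i][0]<x1 and y0<ce[i][1]<y1:
                g=np.array([onz(c,p[1],p[0],.04)[:2] for p in np.argwhere(l==i)]);mu=g.mean(0);U=np.linalg.svd(g-mu,full_matrices=False)[2][0];pr=(g-mu)@U
                print(n,st[i].tolist(),ce[i].round(1),mu.round(4),'dir',np.degrees(np.arctan2(U[1],U[0])).round(1),pr.min().round(4),pr.max().round(4))
E
python3 -c "
from h import *
t=snap('top','t50.png');s=snap('side','s50.png');go([.5,0,.28],-99.5)
blk(t['color'],t,(330,470,205,270))
im=t['color'].astype(int);mx,mn=im.max(2),im.min(2)
for v in range(216,248,2): print(v,''.join('#' if mx[v,u]-mn[v,u]<28 and mn[v,u]>150 else ('b' if mx[v,u]<115 else '.') for u in range(405,450)))
"
```

```text
t 61.8 pos [0.4637 0.0137 0.2782] psi -94.09 F [ 0.2 -0.5 -0.1] op 0.501 tilt 0.08 | delta now [37.2 11.  -1.7] turn 0.094 delta after turn [38.   7.5 -1.8]
b [424, 243, 9, 12, 71] [428.1 248.7] [ 0.4489 -0.2579] dir -164.6 -0.0149 0.0156
216 ................................#############
218 ............................##..#############
220 ...................##########...#############
222 ..............###############...#############
224 ............#################################
226 .............##############.b...#############
228 ...........################.bb.##############
230 .......b.###################.b.##############
232 .......bb###################.bb.#############
234 ........b.###################.b.#############
236 ........bb###################.bb.############
238 .........b.##################.bb.#......###..
240 .........bb####################..............
242 ..........b.#######..........................
244 ............##.....bbbbbbb...................
246 ...................bbbbbbb...................
```

>>> {"api": "arm_command", "payload": {
  "plan": [0,0,0,-0.1275,0,0,0,-0.1275,-9.6,33,10,0,-9.6,33,10,0,-9.6,33,20,0,-9.6,33,20,0,-9.6,33,20,0,-9.6,33,20,0,-9.6,33,10,0,-9.6,33,0,0,0,0,0,0],
  "grip": 0.6
}}

```text
time_s: 62.9
eef_pos: [0.4378, -0.2638, 0.1674]
eef_rot: [0.001, 0.996, 0.091, -0.0]
wrist_force: [0.4, 0.5, 0.3]
opening: 0.6
```

```bash
python3 -c "
from h import *
go([.4359,-.2603,.028],-79.5)"
```

```text
t 62.9 pos [ 0.4378 -0.2638  0.1674] psi -79.6 F [0.4 0.5 0.3] op 0.6 tilt 0.07 | delta now [ -1.2  -3.9 139.4] turn -0.002 delta after turn [ -1.2  -3.7 139.4]
```

>>> {"api": "arm_command", "payload": {
  "plan": [-1,-4,30,0,0,0,40,0,0,0,30,0,0,0,20,0,0,0,12,0,0,0,7,0,0,0,0,0]
}}

```text
time_s: 63.6
eef_pos: [0.4357, -0.2556, 0.0284]
eef_rot: [-0.0, 0.996, 0.092, -0.0]
wrist_force: [0.1, -0.1, -0.2]
opening: 0.601
```

>>> {"api": "arm_command", "payload": {
  "plan": [0,0,0,0,0,0,0,0,0,0,0,0,0,0,0,0,0,0,0,0],
  "grip": 0
}}

```text
time_s: 64.1
eef_pos: [0.4358, -0.2566, 0.0296]
eef_rot: [0.001, 0.996, 0.092, 0.0]
wrist_force: [-1.6, -1.9, 4.7]
opening: 0.116
```

```bash
python3 -c "
from h import *
go([.411,.0858,.05],-93.3)"
```

```text
t 64.1 pos [ 0.4358 -0.2566  0.0296] psi -79.41 F [-1.6 -1.9  4.7] op 0.116 tilt 0.1 | delta now [  38.5 -341.1  -20.9] turn 0.242 delta after turn [ -44.5 -340.4  -20.4]
```

>>> {"api": "arm_command", "payload": {
  "plan": [0,0,-10,0,0,0,-6,0.121,0,0,0,0.121,-6,-34,0,0,-6,-34,0,0,-6,-34,0,0,-6,-34,0,0,-6,-34,0,0,-6,-34,0,0,-6,-34,0,0,-2,-34,0,0,0,-34,0,0,0,-34,0,0,0,0,0,0]
}}

```text
time_s: 65.5
eef_pos: [0.4102, 0.0893, 0.0451]
eef_rot: [-0.001, 1.0, -0.027, -0.0]
wrist_force: [-1.0, -0.8, -1.3]
opening: 0.115
```

```bash
python3 -c "
from h import *
go([.4103,.0858,.0446],-93.3)
t=snap('top');wbin(t['color'],t,(297,245));s=snap('side','s51.png')"
```

```text
t 65.5 pos [0.4102 0.0893 0.0451] psi -93.05 F [-1.  -0.8 -1.3] op 0.115 tilt 0.07 | delta now [0.3 3.5 0.5] turn 0.004 delta after turn [0.3 3.5 0.5]
px [297.3 244.2] [286 233  23  22 446] P [0.4708 0.0862 0.05  ] yaw edges [-9.2 -1.6] rect 90.0
```

>>> {"api": "arm_command", "payload": {
  "plan": [0,3.5,0,0.004,3,0,0,0,3,0,0,0,3,0,0,0,1,0,-1,0,1,0,-1,0,1,0,-1,0,1,0,-1,0,1,0,-1,0,0,0,0,0]
}}

```text
time_s: 66.6
eef_pos: [0.4229, 0.0819, 0.0491]
eef_rot: [-0.0, 1.0, -0.03, -0.002]
wrist_force: [-4.4, -0.7, -2.1]
opening: 0.113
```

>>> {"api": "arm_command", "payload": {
  "plan": [1,0,-1,0,1,0,-1,0,1,0,-1,0,1,0,-1,0,1,0,-1,0,1,0,-1,0,1,0,-1,0,1,0,-1,0,0,0,0,0]
}}

```text
time_s: 67.5
eef_pos: [0.4271, 0.0817, 0.0559]
eef_rot: [-0.0, 1.0, -0.03, -0.006]
wrist_force: [-14.0, -1.1, 1.8]
opening: 0.116
```

>>> {"api": "arm_command", "payload": {
  "plan": [1,0,-0.5,0,1,0,-0.5,0,1,0,-0.5,0,1,0,-0.5,0,0,0,0,0]
}}

```text
time_s: 68.0
eef_pos: [0.433, 0.0815, 0.0587]
eef_rot: [-0.0, 1.0, -0.03, -0.004]
wrist_force: [-11.1, 0.7, 2.1]
opening: 0.116
```

```bash
python3 -c "
from h import *
go([.4103,.0858,.0446],-93.3)
s=snap('side','s52.png');print([(round(a-260,1),int(b)) for a,b in edge('s52.png',0,0)][:40:2])"
```

```text
t 68.0 pos [0.433  0.0815 0.0587] psi -93.46 F [-11.1   0.7   2.1] op 0.116 tilt 0.45 | delta now [-22.8  -2.9  14.3] turn -0.003 delta after turn [-23.   -2.9  14.1]
[(np.float64(23.4), 207), (np.float64(27.5), 209), (np.float64(32.0), 211), (np.float64(32.2), 213), (np.float64(31.9), 215), (np.float64(32.0), 217), (np.float64(31.9), 219), (np.float64(31.9), 221), (np.float64(29.7), 223), (np.float64(29.7), 225), (np.float64(29.5), 227), (np.float64(29.5), 229), (np.float64(29.7), 231), (np.float64(30.0), 233), (np.float64(30.6), 235), (np.float64(34.5), 237), (np.float64(38.6), 239), (np.float64(19.0), 251)]
```

```bash
python3 -c "
from h import *
def lipt(f,lo,hi):
    e=edge(f,0,0);e=e[(e[:,1]>=lo)&(e[:,1]<=hi)];k=np.polyfit(e[:,1],e[:,0],1);q=side_plane(CS(),[(np.polyval(k,v),v) for v in(lo,hi)],[.43,.081,0],-2.3,-.022);d=q[0]-q[1];return round(np.degrees(np.arctan2(d[0],d[1])),1),q[0].round(1)
print('s51',lipt('s51.png',216,225),[(round(a-260,1),int(b)) for a,b in edge('s51.png',0,0)][:24:2])
print('s7',lipt('s7.png',215,223),'s24',lipt('s24.png',214,222),'s25',lipt('s25.png',203,209),'s52',lipt('s52.png',213,220))
"
```

```text
s51 (np.float64(-6.3), array([ 60.1, 114.5])) [(np.float64(11.6), 195), (np.float64(15.5), 213), (np.float64(19.4), 215), (np.float64(23.5), 217), (np.float64(23.5), 219), (np.float64(23.5), 221), (np.float64(23.7), 223), (np.float64(23.7), 225), (np.float64(23.5), 227), (np.float64(21.6), 229), (np.float64(23.0), 231), (np.float64(27.0), 233)]
s7 (np.float64(9.7), array([ 91.3, 101.1])) s24 (np.float64(4.8), array([ 89.5, 105. ])) s25 (np.float64(2.8), array([ 97. , 133.3])) s52 (np.float64(5.1), array([ 94.3, 105.4]))
```

>>> {"api": "arm_command", "payload": {
  "plan": [-5,0,-1,0,-5,0,-3,0,-5,0,-5,0,-5,0,-8,0,0,0,-8,0,0,0,-4,0,0,0,0,0]
}}

```text
time_s: 68.8
eef_pos: [0.4178, 0.0821, 0.09]
eef_rot: [0.0, 1.0, -0.031, 0.001]
wrist_force: [0.2, -0.3, -1.3]
opening: 0.114
```

>>> {"api": "arm_command", "payload": {
  "plan": [3,0,0,0,3,0,0,0,3,0,0,0,3,0,0,0,2,0,0,0,1,0,0,0,1,0,0,0,1,0,0,0,0,0,0,0]
}}

```text
time_s: 69.7
eef_pos: [0.4337, 0.0811, 0.0888]
eef_rot: [0.0, 1.0, -0.031, 0.0]
wrist_force: [0.7, 0.2, -1.1]
opening: 0.11
```

```bash
python3 -c "
from h import *
go([.4373,.081,.0898],-93.3)
s=snap('side','s53.png');print([(round(a-260,1),int(b)) for a,b in edge('s53.png',0,0)][:24:2])"
```

```text
t 69.7 pos [0.4337 0.0811 0.0888] psi -93.51 F [ 0.7  0.2 -1.1] op 0.11 tilt 0.0 | delta now [ 3.6 -0.1 -1. ] turn -0.004 delta after turn [ 3.6 -0.1 -1. ]
[(np.float64(22.2), 196), (np.float64(26.9), 198), (np.float64(30.9), 200), (np.float64(31.9), 202), (np.float64(31.9), 204), (np.float64(31.9), 206), (np.float64(31.8), 208), (np.float64(32.3), 210), (np.float64(30.6), 212), (np.float64(29.8), 214), (np.float64(29.7), 216), (np.float64(29.6), 218)]
```

>>> {"api": "arm_command", "payload": {
  "plan": [1,0,1.5,0,1,0,0,0,1,0,0,0,1,0,0,0,1,0,0,0,0,0,0,0]
}}

```text
time_s: 70.35
eef_pos: [0.4366, 0.081, 0.0863]
eef_rot: [-0.0, 1.0, -0.03, -0.002]
wrist_force: [-5.6, -0.7, -0.4]
opening: 0.115
```

>>> {"api": "arm_command", "payload": {
  "plan": [1,0,0,0,1,0,0,0,0,0,0,0]
}}

```text
time_s: 70.65
eef_pos: [0.4369, 0.081, 0.0856]
eef_rot: [-0.0, 1.0, -0.03, -0.004]
wrist_force: [-9.9, -0.6, -1.1]
opening: 0.116
```

>>> {"api": "arm_command", "payload": {
  "plan": [0,0,-2,0,0,0,-2,0,0,0,-2,0,0,0,-2,0,-0.2,0,-2,0,-0.2,0,-2,0,0,0,0,0]
}}

```text
time_s: 71.35
eef_pos: [0.4363, 0.081, 0.0972]
eef_rot: [-0.0, 1.0, -0.031, -0.004]
wrist_force: [-7.5, -1.2, -6.4]
opening: 0.116
```

>>> {"api": "arm_command", "payload": {
  "plan": [0,0,-2,0,0,0,-2,0,0,0,-2,0,0,0,-2,0,0,0,0,0]
}}

```text
time_s: 71.85
eef_pos: [0.4384, 0.0812, 0.1064]
eef_rot: [-0.0, 1.0, -0.03, -0.002]
wrist_force: [-6.2, 1.7, -4.5]
opening: 0.113
```

```bash
python3 -c "
from h import *
go([.4373,.081,.0898],-93.3)
s=snap('side','s54.png');print([(round(a-260,1),int(b)) for a,b in edge('s54.png',0,0)][:24:2]);print(btilt('s54.png',lo=216,hi=231))"
```

```text
t 71.85 pos [0.4384 0.0812 0.1064] psi -93.48 F [-6.2  1.7 -4.5] op 0.113 tilt 0.25 | delta now [-1.   0.3 16.6] turn -0.003 delta after turn [-1.1  0.2 16.6]
[(np.float64(23.3), 195), (np.float64(27.2), 197), (np.float64(32.0), 199), (np.float64(33.4), 201), (np.float64(33.2), 203), (np.float64(32.6), 205), (np.float64(32.4), 207), (np.float64(32.7), 209), (np.float64(30.3), 211), (np.float64(29.8), 213), (np.float64(29.6), 215), (np.float64(29.3), 217)]
(np.float64(11.06249930606219), [[77.1, 108.6], [69.2, 68.2]])
```

Same pattern as the successful insertion; continuing.

>>> {"api": "arm_command", "payload": {
  "plan": [0,0,-2,0,0,0,-2,0,0,0,-2,0,0,0,-2,0,0,0,-2,0,0,0,-2,0,0.3,0,-2,0,0.3,0,-2,0,0.3,0,-2,0,0.3,0,-2,0,0,0,0,0]
}}

```text
time_s: 73.05
eef_pos: [0.4429, 0.0805, 0.1282]
eef_rot: [0.0, 1.0, -0.031, 0.002]
wrist_force: [6.3, -0.2, -5.6]
opening: 0.116
```

>>> {"api": "arm_command", "payload": {
  "plan": [0.4,0,-2,0,0.4,0,-2,0,0.4,0,-2,0,0.4,0,-2,0,0.4,0,-2,0,0.4,0,-2,0,0.5,0,-2,0,0.5,0,-2,0,0,0,0,0]
}}

```text
time_s: 73.95
eef_pos: [0.4453, 0.0803, 0.1436]
eef_rot: [0.0, 1.0, -0.031, 0.0]
wrist_force: [5.9, -2.5, -5.5]
opening: 0.112
```

```bash
python3 -c "
from h import *
go([.4491,.0796,.1582],-93.3)
s=snap('side','s55.png');print([(round(a-260,1),int(b)) for a,b in edge('s55.png',0,0)][:24:2]);print(btilt('s55.png',lo=216,hi=228))"
```

```text
t 73.95 pos [0.4453 0.0803 0.1436] psi -93.51 F [ 5.9 -2.5 -5.5] op 0.112 tilt 0.06 | delta now [  3.9   0.4 -14.6] turn -0.004 delta after turn [  3.8   0.4 -14.6]
[(np.float64(23.3), 195), (np.float64(27.3), 197), (np.float64(32.0), 199), (np.float64(33.5), 201), (np.float64(33.0), 203), (np.float64(31.9), 205), (np.float64(30.8), 207), (np.float64(30.2), 209), (np.float64(28.5), 211), (np.float64(27.9), 213), (np.float64(27.6), 215), (np.float64(27.2), 217)]
(np.float64(34.00363415294047), [[69.3, 112.7], [51.9, 86.8]])
```

Good (about 34°). Raise 14 mm more, then push in, then look numerically.

>>> {"api": "arm_command", "payload": {
  "plan": [0.5,0,-2,0,0.5,0,-2,0,0.5,0,-2,0,0.5,0,-2,0,0.5,0,-2,0,0.5,0,-2,0,0.5,0,-2,0,0,0,0,0]
}}

```text
time_s: 74.85
eef_pos: [0.4492, 0.0801, 0.1577]
eef_rot: [0.0, 1.0, -0.031, 0.001]
wrist_force: [7.3, -0.6, -6.6]
opening: 0.114
```

>>> {"api": "arm_command", "payload": {
  "plan": [1,0,0,0,1,0,0,0,1,0,0.5,0,1,0,1,0,1,0,1,0,1,0,1,0,1,0,0.5,0,1,0,0.5,0,1,0,0.5,0,1,0,0.5,0,0,0,0,0]
}}

```text
time_s: 75.95
eef_pos: [0.4584, 0.0796, 0.1517]
eef_rot: [-0.0, 1.0, -0.031, -0.0]
wrist_force: [0.4, 0.1, -2.0]
opening: 0.107
```

```bash
python3 -c "
from h import *
go([.4619,.079,.1523],-93.3)
s=snap('side','s56.png');print([(round(a-260,1),int(b)) for a,b in edge('s56.png',0,0)][:24:2]);print(btilt('s56.png',lo=212,hi=223))"
```

```text
t 75.95 pos [0.4584 0.0796 0.1517] psi -93.51 F [ 0.4  0.1 -2. ] op 0.107 tilt 0.01 | delta now [ 3.6  0.4 -0.6] turn -0.004 delta after turn [ 3.6  0.4 -0.6]
[(np.float64(25.3), 196), (np.float64(29.4), 198), (np.float64(34.4), 200), (np.float64(34.8), 202), (np.float64(33.8), 204), (np.float64(32.0), 206), (np.float64(31.3), 208), (np.float64(30.2), 210), (np.float64(29.7), 212), (np.float64(29.3), 214), (np.float64(28.5), 216), (np.float64(27.8), 218)]
(np.float64(35.55801733070634), [[78.5, 119.5], [61.9, 96.1]])
```

>>> {"api": "arm_command", "payload": {
  "plan": [1,0,0,0,1,0,0,0,1,0,0,0,1,0,0,0,0,0,0,0]
}}

```text
time_s: 76.55
eef_pos: [0.4624, 0.0794, 0.1518]
eef_rot: [0.0, 1.0, -0.031, 0.0]
wrist_force: [0.0, -0.3, -1.4]
opening: 0.113
```

>>> {"api": "arm_command", "payload": {
  "plan": [-0.5,0,2,0,-0.5,0,2,0,-0.5,0,2,0,-0.5,0,2,0,-0.5,0,2,0,-0.5,0,2,0,0,0,0,0]
}}

```text
time_s: 77.25
eef_pos: [0.4592, 0.0796, 0.1398]
eef_rot: [0.0, 1.0, -0.031, -0.0]
wrist_force: [-2.8, -1.0, 3.6]
opening: 0.112
```

>>> {"api": "arm_command", "payload": {
  "plan": [-0.4,0,2,0,-0.4,0,2,0,-0.4,0,2,0,-0.3,0,2,0,-0.3,0,2,0,-0.3,0,2,0,0,0,0,0]
}}

```text
time_s: 77.95
eef_pos: [0.4582, 0.0794, 0.1282]
eef_rot: [0.0, 1.0, -0.031, 0.001]
wrist_force: [-0.6, -2.0, 3.1]
opening: 0.118
```

```bash
python3 -c "
from h import *
go([.4581,.0792,.1282],-93.3)
s=snap('side','s57.png');print([(round(a-260,1),int(b)) for a,b in edge('s57.png',0,0)][:30:2]);print(btilt('s57.png',lo=212,hi=226))"
```

```text
t 77.95 pos [0.4582 0.0794 0.1282] psi -93.52 F [-0.6 -2.   3.1] op 0.118 tilt 0.13 | delta now [-0.1  0.2 -0. ] turn -0.004 delta after turn [-0.1  0.2 -0. ]
[(np.float64(27.3), 197), (np.float64(32.0), 199), (np.float64(36.3), 201), (np.float64(36.4), 203), (np.float64(36.0), 205), (np.float64(34.0), 207), (np.float64(33.8), 209), (np.float64(33.9), 211), (np.float64(32.5), 213), (np.float64(32.5), 215), (np.float64(32.1), 217), (np.float64(31.7), 219), (np.float64(31.2), 221), (np.float64(30.5), 223), (np.float64(29.7), 225)]
(np.float64(21.395436124144922), [[89.9, 113.6], [76.5, 79.2]])
```

>>> {"api": "arm_command", "payload": {
  "plan": [-0.3,0,2,0,0,0,2,0,0,0,2,0,0,0,2,0,0,0,2,0,0,0,2,0,0,0,0,0]
}}

```text
time_s: 78.75
eef_pos: [0.4544, 0.08, 0.1145]
eef_rot: [-0.0, 1.0, -0.03, -0.003]
wrist_force: [-6.0, -0.4, 6.6]
opening: 0.111
```

>>> {"api": "arm_command", "payload": {
  "plan": [-0.8,0,2,0,-0.4,0,2,0,0,0,2,0,0,0,2,0,0,0,2,0,0,0,2,0,0,0,1,0,0,0,0,0]
}}

```text
time_s: 79.55
eef_pos: [0.4516, 0.0803, 0.1007]
eef_rot: [-0.0, 1.0, -0.03, -0.005]
wrist_force: [-8.6, 0.1, 4.6]
opening: 0.112
```

```bash
python3 -c "
from h import *
go([.4526,.0792,.1015],-93.3)
s=snap('side','s58.png');print([(round(a-260,1),int(b)) for a,b in edge('s58.png',0,0)][:30:2]);print(btilt('s58.png',lo=212,hi=226))"
```

```text
t 79.55 pos [0.4516 0.0803 0.1007] psi -93.48 F [-8.6  0.1  4.6] op 0.112 tilt 0.52 | delta now [ 1.   1.1 -0.8] turn -0.003 delta after turn [ 1.   1.1 -0.8]
[(np.float64(26.3), 196), (np.float64(31.8), 199), (np.float64(35.5), 201), (np.float64(36.2), 203), (np.float64(36.0), 205), (np.float64(34.3), 207), (np.float64(34.3), 209), (np.float64(35.1), 211), (np.float64(33.6), 213), (np.float64(34.3), 215), (np.float64(34.4), 217), (np.float64(34.0), 219), (np.float64(34.1), 221), (np.float64(33.7), 223), (np.float64(33.6), 225)]
(np.float64(3.580691774291525), [[93.8, 111.6], [91.3, 71.1]])
```

>>> {"api": "arm_command", "payload": {
  "plan": [-0.5,0,2,0,0,0,2,0,0,0,2,0,0,0,1,0,0,0,1,0,0,0,0,0]
}}

```text
time_s: 80.25
eef_pos: [0.4516, 0.0803, 0.0929]
eef_rot: [-0.0, 1.0, -0.03, -0.004]
wrist_force: [-7.0, -0.7, 3.6]
opening: 0.111
```

```bash
python3 -c "
from h import *
go([.4526,.0792,.0907],-93.3)
s=snap('side','s59.png');print([(round(a-260,1),int(b)) for a,b in edge('s59.png',0,0)][:30:2]);print(btilt('s59.png',lo=212,hi=226))"
```

```text
t 80.25 pos [0.4516 0.0803 0.0929] psi -93.49 F [-7.  -0.7  3.6] op 0.111 tilt 0.45 | delta now [1.  1.1 2.2] turn -0.003 delta after turn [1.  1.1 2.2]
[(np.float64(27.2), 197), (np.float64(31.7), 199), (np.float64(35.5), 201), (np.float64(35.9), 203), (np.float64(35.9), 205), (np.float64(33.9), 207), (np.float64(34.1), 209), (np.float64(35.0), 211), (np.float64(33.9), 213), (np.float64(34.5), 215), (np.float64(34.7), 217), (np.float64(34.6), 219), (np.float64(34.8), 221), (np.float64(34.7), 223), (np.float64(34.7), 225)]
(np.float64(-2.429966330577143), [[93.9, 111.5], [95.7, 68.6]])
```

>>> {"api": "arm_command", "payload": {
  "plan": [0,0,1,0,0,0,1,0,0,0,0,0]
}}

```text
time_s: 80.65
eef_pos: [0.4517, 0.0804, 0.0914]
eef_rot: [-0.0, 1.0, -0.03, -0.004]
wrist_force: [-9.3, 0.6, 8.5]
opening: 0.109
```

>>> {"api": "arm_command", "payload": {
  "plan": [0,0,0,0,0,0,0,0,0,0,0,0,0,0,0,0],
  "grip": 0.5
}}

```text
time_s: 81.05
eef_pos: [0.4551, 0.0798, 0.0926]
eef_rot: [-0.0, 1.0, -0.031, -0.0]
wrist_force: [-0.3, -0.7, -0.4]
opening: 0.505
```

>>> {"api": "arm_command", "payload": {
  "plan": [-0.5,0,-10,0,0,0,-30,0,0,0,-40,0,-10,0,-40,0,-40,0,-40,0,-30,0,-30,0,0,0,0,0]
}}

```text
time_s: 81.75
eef_pos: [0.3795, 0.0848, 0.2836]
eef_rot: [0.0, 1.0, -0.03, 0.005]
wrist_force: [0.2, 0.2, 0.5]
opening: 0.5
```

```bash
python3 -c "
from h import *
go([.4526,.0792,.0907],-93.3)
s=snap('side','s60.png');print([(round(a-260,1),int(b)) for a,b in edge('s60.png',0,0)][:36:2]);print(btilt('s60.png',lo=212,hi=226))
t=snap('top','t60.png')
im=t['color'][175:275,255:335,::-1];im2=s['color'][165:265,230:330,::-1]
cv2.imwrite('pics/v60.png',np.hstack([cv2.resize(im2,(440,440),interpolation=cv2.INTER_CUBIC),cv2.resize(im,(352,440),interpolation=cv2.INTER_CUBIC)]))"
```

```text
t 81.75 pos [0.3795 0.0848 0.2836] psi -93.46 F [0.2 0.2 0.5] op 0.5 tilt 0.54 | delta now [ 71.5   1.1 193.6] turn -0.003 delta after turn [ 73.3   1.4 192.9]
[(np.float64(11.6), 195), (np.float64(27.1), 197), (np.float64(31.4), 199), (np.float64(35.2), 201), (np.float64(35.5), 203), (np.float64(35.8), 205), (np.float64(33.9), 207), (np.float64(34.1), 209), (np.float64(35.1), 211), (np.float64(34.0), 213), (np.float64(34.5), 215), (np.float64(34.7), 217), (np.float64(34.7), 219), (np.float64(34.8), 221), (np.float64(34.7), 223), (np.float64(34.8), 225), (np.float64(35.0), 227), (np.float64(34.6), 229)]
(np.float64(-2.8070772077968087), [[93.9, 111.5], [96.0, 68.5]])
```

View pics/v60.png

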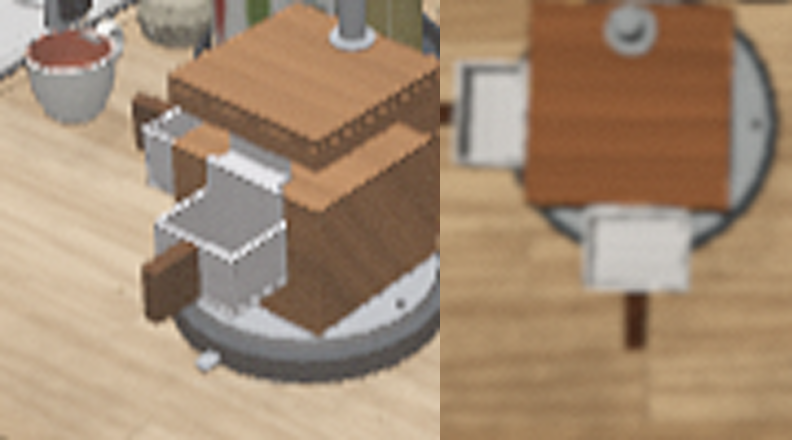

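>>> {"api": "arm_command", "payload": {
  "plan": [0,0,0,-0.1431,0,0,0,-0.1431,0,0,0,-0.1431,0,0,0,-0.1431,0,0,0,-0.1431,0,0,0,-0.1431,0,0,0,-0.1431,0,0,0,-0.1431,0,0,0,-0.1431,0,0,0,-0.1431,0,0,0,-0.1431,14,33,0,0,14,33,0,0,14,33,0,0,14,33,0,0,14,33,0,0,14,33,0,0,0,0,0,0],
  "grip": 0
}}

```text
time_s: 83.7
eef_pos: [0.5844, 0.1575, 0.2737]
eef_rot: [-0.002, 0.727, 0.686, -0.002]
wrist_force: [-1.0, -1.4, 0.4]
opening: -0.0
```

```bash
python3 -c "
from h import *
go([.5857,.1569,.110],-3.3)
t=snap('top','t61.png');im=cv2.imread('pics/t60.png')[:,:,::-1].astype(int);mx,mn=im.max(2),im.min(2)
for v in range(186,216,2): print(v,''.join('#' if mx[v,u]-mn[v,u]<28 and mn[v,u]>140 else ('b' if mx[v,u]<100 else '.') for u in range(245,285)))
print(onz(t,259,200,.1),onz(t,275,200,.164))
"
```

```text
t 83.7 pos [0.5844 0.1575 0.2737] psi -3.31 F [-1.  -1.4  0.4] op -0.0 tilt 0.29 | delta now [ -0.5   2.1 163.7] turn -0.0 delta after turn [ -0.5   1.3 163.7]
186 ........................................
188 ........................................
190 ..............#.............##..........
192 ..............#.b.############..........
194 ..............#..#############..........
196 ..............#..#############..........
198 .................#############..........
200 .bbbbbbbbbbbb....############...........
202 ..bbbbbbbbbb.....############...........
204 ...............b.############...........
206 ...............b.############...........
208 ...............b.############...........
210 .............#..#############...........
212 ....................#######.............
214 ............................b...........
[0.58600549 0.17786859 0.1       ] [0.57954373 0.13083892 0.164     ]
```

>>> {"api": "arm_command", "payload": {
  "plan": [-1,1,30,0,0,0,40,0,0,0,30,0,0,0,20,0,0,0,15,0,0,0,15,0,0,0,10,0,0,0,0,0]
}}

```text
time_s: 84.55
eef_pos: [0.5821, 0.1557, 0.1168]
eef_rot: [-0.001, 0.727, 0.686, -0.001]
wrist_force: [-1.1, -0.9, -0.0]
opening: 0.002
```

>>> {"api": "arm_command", "payload": {
  "plan": [-2,0,0,0,-2,0,0,0,-2,0,0,0,-1,0,0,0,-1,0,0,0,0,0,0,0]
}}

```text
time_s: 85.15
eef_pos: [0.5833, 0.1484, 0.1192]
eef_rot: [0.0, 0.727, 0.686, 0.001]
wrist_force: [0.3, 3.7, 6.1]
opening: -0.003
```

>>> {"api": "arm_command", "payload": {
  "plan": [-1,0,-2,0,-1,0,-2,0,-1,0,-1,0,-1,0,0,0,0,0,0,0]
}}

```text
time_s: 85.65
eef_pos: [0.5819, 0.1444, 0.1229]
eef_rot: [-0.001, 0.727, 0.686, 0.0]
wrist_force: [0.0, 5.4, -0.2]
opening: 0.0
```

```bash
python3 -c "
from h import *
go([.5857,.1569,.110],-3.3)"
```

```text
t 85.65 pos [0.5819 0.1444 0.1229] psi -3.33 F [ 0.   5.4 -0.2] op 0.0 tilt 0.08 | delta now [12.7  3.1 12.9] turn -0.0 delta after turn [12.7  3.  12.9]
```

>>> {"api": "arm_command", "payload": {
  "plan": [-0.5,0,0,0,0,0,0,0,6,0,0,0,4,0,-2,0,0,0,-30,0,0,0,-40,0,0,0,-40,0,0,0,-40,0,0,-40,0,0,0,-45,0,0,0,-45,0,0,0,-45,0,0,0,0,0,0]
}}

```text
time_s: 86.95
eef_pos: [0.4034, 0.1638, 0.2746]
eef_rot: [-0.001, 0.727, 0.687, -0.001]
wrist_force: [0.7, -0.5, 0.2]
opening: -0.005
```

```bash
python3 -c "
from h import *
go([.5857,.1569,.110],-3.3)
t=snap('top','t62.png');s=snap('side','s62.png')
for f in('t60','t62'):
    im=cv2.imread('pics/%s.png'%f)[:,:,::-1].astype(int);mx,mn=im.max(2),im.min(2)
    print(f);[print(v,''.join('#' if mx[v,u]-mn[v,u]<28 and mn[v,u]>140 else ('b' if mx[v,u]<100 else '.') for u in range(245,285))) for v in range(188,216,3)]
    w=((mx-mn<28)&(mn>140)).astype(np.uint8);k,l,st,ce=cv2.connectedComponentsWithStats(w,connectivity=4)
    print([(st[i].tolist(),ce[i].round(2).tolist()) for i in range(1,k) if st[i][4]>100 and 240<ce[i][0]<330 and 185<ce[i][1]<260])
print(btilt('s62.png',lo=212,hi=226))
d=np.abs(cv2.imread('pics/s60.png').astype(int)-cv2.imread('pics/s62.png')).sum(2)[185:275,255:330];print((d>90).sum())
"
```

```text
t 86.95 pos [0.4034 0.1638 0.2746] psi -3.22 F [ 0.7 -0.5  0.2] op -0.005 tilt 0.14 | delta now [  3.5 182.8 164.2] turn 0.001 delta after turn [  3.6 182.4 164.6]
t60
188 ........................................
191 ..............#.b..###########..........
194 ..............#..#############..........
197 .................#############..........
200 .bbbbbbbbbbbb....############...........
203 ...............b.############...........
206 ...............b.############...........
209 ...............b.############...........
212 ....................#######.............
215 ............................b...........
[([322, 187, 6, 33, 146], [324.07, 202.8]), ([261, 189, 14, 24, 271], [267.82, 201.09]), ([283, 222, 34, 19, 464], [299.27, 230.75])]
t62
188 ........................................
191 ...................######...............
194 .................#############..........
197 ..............#..#############..........
200 .bbbbbbbbbbbb....############...........
203 ..............#..############...........
206 ..............#..############...........
209 ..............#..############...........
212 ..................###########...........
215 ........................................
[([322, 187, 6, 33, 146], [324.05, 202.72]), ([259, 191, 16, 22, 276], [267.3, 201.87]), ([283, 222, 34, 19, 464], [299.37, 230.75])]
(np.float64(-3.52557622828061), [[93.7, 111.6], [96.4, 68.2]])
39
```

```bash
python3 -c "
from h import *
print(ctrl.hand_in())"
```

```text
the job is handed in; nothing more can be done
None
```

Both bins that were present (I found only two) hang on the carousel, one on the left groove and one on the front groove. It was turned back to home with the plain side and peg to the wall. I handed in at about 87 s on the robot's clock, with the arm clear of everything.

- **Method:** The moves could not tilt the tool, so I tipped each bin by letting its block pivot in the grip. I pushed it against the carousel's foot, then levered the hook up under the groove's lip.
- **First bin:** On the first try the hook slipped out while I swung the bin down, and the bin dropped back onto the worktop upright. It ended about 6–7 cm from where I let go, from the fall or from the announced knock. I picked it up and hung it on the second try.
- **First bin's lean:** After hanging, the first bin leaned forward about 4°, with its top about 4 mm off the side. I pushed its back plate inward once it was on the left side. The force and finger position suggest it now sits against the side. The image afterwards shows it hanging, but I did not measure its lean again.
- **Second bin:** It hung on the first try and stayed flush with the side after release, within what I could measure (about ±3°).
- **Home stop:** The peg and tower were turned the full 1.571 rad from the other click position. I judged that it clicked in from the peg position and the picture, not from a separate angle measurement.
- **Things around it:** I kept clear of the bowl, cup and shaker. The cup was still standing in the last picture; I made no separate check of the other two.

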